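# Refill the wax-tin dispenser on the dressing counter

## Robot

A 7-joint arm with a two-finger parallel gripper is mounted at the origin on the work surface. World frame = base frame: x ahead of the robot, y to its left, z up, the work surface at z = 0. Lengths are in m, angles in rad, forces in N, time in s.
With the tool pointing down it reaches from about 0.4 to 0.85 m from the base axis. Payload 10.4 kg.
Tool frame: the origin (TCP) lies at the very end of the fingers, on their centre line; the grasp point (between the pads) lies 19 mm behind it; z points along the fingers, y is the direction in which the jaws open and shut (so a half turn about z gives the same grasp; the last joint's range is limited). The gripper opens to 85 mm and grips with 20 to 120 N. Pads are 22 mm wide; open, the fingers measure 114 mm over their backs; the gripper's body (76 mm by 85 mm) begins 54 mm behind the grasp point. The pads swing forward as they close: fully open they stand 13 mm farther back than shut.
Start: joints at [1.104, 0.332, -0.065, 1.46, 0.022, 1.35, -0.088], TCP at [0.268, -0.564, 0.231] pointing down, gripper open.
Joint ranges: [-2.6, 2.6], [-0.5, 2.12], [-1.47, 1.34], [0.16, 2.42], [-1.27, 4.41], [0.06, 2.06], [-2.6, 2.6]. Speed limits (rad/s): [2.22, 2.22, 2.79, 2.79, 3.14, 3.14, 3.14].

## Interface

Orientations are given as a unit quaternion [x, y, z, w].
In Python, from workcell import manip gives the robot as it stands.
- The arm moves only by the tool arm_command, never from a script. Its arguments are lists of equal length, an entry for each row: "slide": the shift along the tool's x, y, z in mm, a list of three; "turn": the turn about the tool's z in degrees; "grip": the closure, from 0 (fully open) to 1 (shut). In form: {"slide": [[tx, ty, tz], ...], "turn": [turn, ...], "grip": [grip, ...]}. A call has 1 to 10 rows; each row shifts and turns the commanded pose from where the row before left it, along the tool's axes as they then stand; what a row does not reach is not made up. A row lasts 1/12 s, in which the tool goes at most 41.7 mm and 7.16 degrees, less where a joint would pass 70% of its speed; a pose out of reach is approached as far as the arm can. A call with a gripper value outside its range is refused whole. The fingers move at their own pace and stop on an object; "newtons" is the grip in N (left out, the last holds). Time passes only in rows, so rows that do not move let the fingers close. It gives the time, the measured TCP pose, the force and the opening at its end, in the units of the state.
- manip.get_obs(): the state, without advancing time (a new reading comes with each control period).
- manip.camera(name): name is "side" or "top"; returns the picture (420x560x3 uint8, blue, green, red); there is no depth.
- manip.camera_info(name): a dict with "fx", "fy", "cx", "cy" (pixels), "rvec" (rotation vector, rad) and "tvec" (3), from world to camera coordinates, as OpenCV has them. Camera axes: x right, y down, z forward; pixel columns grow to the right and rows downward; lengths in m; the calibration is good to about 2 mm. A picture is of the moment at which its call begins. camera_info takes no time and is no camera call.
- manip.hand_in(): hands the job in, once; it reports no verdict.
Trained networks look in the newest picture that a camera, given by its name, has taken for a name from the list of things; names that differ only in an ending like _2 or _b are one class to them, and where a whole thing is asked for, a point or a joint stands for the part that bears it (a point fixed in the world has none). Each returns a list of dicts, best first, with "score" (0 to 1); they miss things now and then, are a little off and sometimes report something else, mostly with a low value. They report only what shows in the picture. A call takes as long as a camera call.
- manip.cut_out(target, camera): "pixels" (420x560 bool, what is visible of it).
- manip.tip_of(target, camera): "xyz" ([x, y, z] in m, in the coordinates of the camera as it stood for that picture, good to about 4 mm: a listed point, or the origin of a listed thing).
The state is a dict: "clock": time; "joint_pos": joint angles; "joint_velocities": joint speeds; "tau": joint torques, N m; "position": TCP position; "ee_rot": TCP orientation; "ft_force": force on the tool from outside, world axes, zero at the start; "torque": the same for the moment, N m; "grip_width": opening from 0.0 (shut) to 1.0 (fully open).
Only numpy, scipy, OpenCV 4.12 (cv2) and the standard library are available. Lean on these libraries where they do the work, as an engineer would, in place of code of your own. Each camera call takes 0.05 s, during which the arm holds its last target.

## Task

Refill the wax-tin dispenser in the raised shelf with the two green-topped tins, lid up, on top of the one already in its tube: draw back the red catch, then for each tin slide it along the shelf onto the shut gate, right to the back of the clear bay, pull the gate fully out by its black knob so that the tin drops level down the tube, and push the gate fully shut again. Slide the tins, do not pick them up, and leave the jar, the bowl and the orange box on the shelf where they are; the catch can stay drawn.

Things in the scene. Friction and masses are not known exactly. Their poses are not given: they have to be found in the camera images.
- riser: White raised shelf, fixed, 320 mm deep (its x), 720 mm long (its y), 200 mm high; its level top is the deck on which the tins stand. Origin at the centre of its underside, on the desk; x points away from the robot, y to the robot's left, turned by up to 0.15 rad.
- bay (a point): Centre of the loading bay, on the axis of the tube below, at deck height; axes as the shelf's. Clear walls 48 mm high: a half-round back of 31.5 mm inner radius on the +y side, and cheeks 63 mm apart to 52 mm on its -y side, flared to 104 mm apart at 96 mm. Its floor is the shut gate, flush with the deck. Home, a tin's centre is 0 to 1.5 mm to the +y side; more than 3 mm to the -y side it hangs on the edge.
- tube_floor (a point): Centre of the floor inside the clear upright tube under the bay (66 mm bore), 178 mm below the deck; axes as the shelf's. The tube holds three tins; the top one then ends 13 mm below the deck.
- tin_a_c (a point): Green-topped round aluminium tin, loose, 60 mm diameter, 55 mm tall, about 0.15 kg, standing lid up on the deck to the -y side of the bay, either nearer to it or farther than the other tin; the point is its centre, half-way up.
- tin_b_c (a point): The other green-topped tin to load, the same in every way, 60 mm diameter, 55 mm tall; the point is its centre, half-way up.
- tin_in_c (a point): Third tin of the same kind, already standing lid up at the bottom of the tube; the point is its centre.
- catch (a joint): Travel of the red-knobbed bolt in m: 0 = home, barring the gate's knob (the gate cannot open); 0.030 = fully drawn back, clear from 0.024 on. It slides along the shelf's +y, takes about 1 N and stays where it is left.
- catch_knob (a point): Point on the axis of the bolt's upright red stem, 46 mm above the deck; moves with the bolt. The stem is 12 mm thick, from 11 to 56 mm above the deck, with a 16 mm ball on top. With the bolt home a steel guide block 28 mm high and 26 mm wide (x) stands 23 to 53 mm to the stem's -y side.
- gate (a joint): Travel of the sliding steel gate in m: 0 = shut, the floor of the bay; 0.068 = fully out, the bay open to the tube below. It slides along the shelf's +x (away from the robot), takes about 1.2 N and stays where it is left.
- gate_knob (a point): Point on the axis of the gate's upright black knob, 42 mm above the deck; moves with the gate. The knob is 18 mm thick (22 mm in its top 6 mm) and 62 mm high above the deck, 62 mm to the +x side of the bay's centre when shut, its axis 27 mm from the bay's outside; the bolt passes 14.5 mm beyond its axis, 12 to 20 mm above the deck.
- jar_c (a point): Amber jar with a black lid, 56 mm diameter, 46 mm tall, loose, standing on the deck to the -x side of the bay's mouth; a bystander, not to be loaded. The point is its centre.
- bowl: Black lidded bowl, 126 mm across, 83 mm high, loose, near the +y end of the deck; a bystander. Origin at the centre of its underside.
- clip_box: Flat orange box, 40 by 100 by 24 mm (x, y, z), loose, near the far (+x) edge of the deck at the -y side; a bystander. Origin at the centre of its underside.

How it is judged:
By the outcome, as a careful person would: the job done as asked, in the order asked, and still so for the second after the job is handed in, with the robot touching nothing.
It also fails if it takes over 69 s, if anything falls off the work surface, if the arm or the gripper's body presses on something with over 40 N, if the wrist force passes 120 N, or if a joint passes its speed limit or range.

## Working session

There is one attempt and no reset: what is moved stays moved. The work goes in short steps, Python scripts to look and compute and a tool call to move; the robot and the scene stay as the last step left them, time stands still between calls to the robot, and variables do not carry over. Pictures are saved under pics/ and viewed, and the job is handed in when it is done.

Besides the shell and the picture viewer there is one more tool, called after "Request:" as name(argument=value, ...), one argument or row to a line, values as JSON. arm_command: Moves the arm, as the interface text tells. Its arguments: {"type":"object","properties":{"slide":{"type":"array","items":{"type":"array","items":{"type":"number"}}},"turn":{"type":"array","items":{"type":"number"}},"grip":{"type":"array","items":{"type":"number"}},"newtons":{"type":"number"}},"required":["slide","turn","grip"]}

```bash
ls; mkdir -p pics; python3 - <<'E'
from workcell import manip
import cv2
o=manip.get_obs(); print(o)
for c in("side","top"):
    cv2.imwrite(f"pics/{c}0.png",manip.camera(c)); print(manip.camera_info(c))
E
```

```text
pics
{'clock': 0.0, 'joint_pos': array([ 1.10437208,  0.33289866, -0.0647042 ,  1.46096628,  0.02161446,
        1.34991759, -0.08851111]), 'joint_velocities': array([ 0.00040183,  0.00044954, -0.00095275,  0.00095969,  0.00140331,
       -0.00020144, -0.00024588]), 'tau': array([ 6.45442396e-04, -6.25452590e+01,  4.96397016e-02, -3.91600871e+01,
        1.62680517e-02,  9.97643539e-03,  7.80812343e-06]), 'position': array([ 0.26819551, -0.56409598,  0.23048731]), 'ee_rot': array([ 9.75476180e-01,  2.20103757e-01, -2.04726270e-04, -7.18278548e-04]), 'ft_force': array([ 0.13728179, -0.21318644, -0.82251493]), 'torque': array([0.04346185, 0.01406023, 0.01543894]), 'grip_width': 0.999296956102143}
{'fx': 439.9327961016458, 'fy': 439.9327961016458, 'cx': 280.21326515471947, 'cy': 212.00799489061774, 'rvec': array([ 2.67327159,  0.92048174, -0.1398467 ]), 'tvec': array([-0.47499989, -0.19987463,  1.18569736])}
{'fx': 391.93150636177484, 'fy': 391.93150636177484, 'cx': 274.6386866868919, 'cy': 209.98579571392878, 'rvec': array([ 2.16773865, -2.17884682,  0.13386366]), 'tvec': array([0.06957849, 0.56799336, 1.014567  ])}
```

View pics/side0.png

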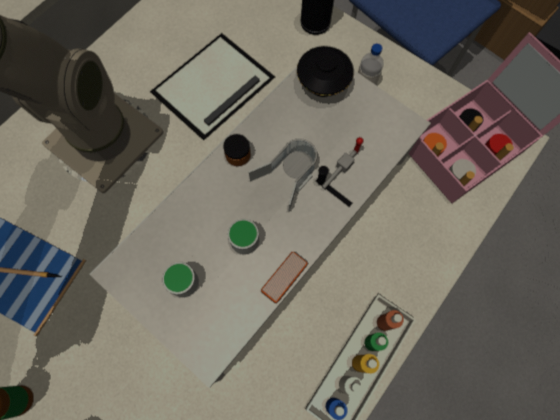

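View pics/top0.png

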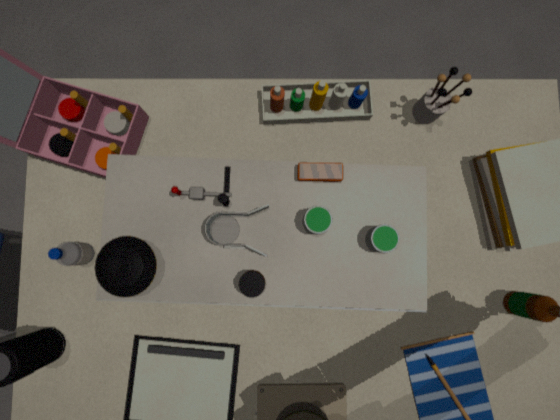

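```bash
cat > h.py <<'E'
import numpy as np,cv2
from workcell import manip
def cam(c):
    i=manip.camera_info(c); R=cv2.Rodrigues(i['rvec'])[0]; t=np.array(i['tvec'])
    K=np.array([[i['fx'],0,i['cx']],[0,i['fy'],i['cy']],[0,0,1]]); return K,R,t
def c2w(c,p):
    K,R,t=cam(c); return R.T@(np.array(p)-t)
def proj(c,P):
    K,R,t=cam(c); q=K@(R@np.array(P)+t); return q[:2]/q[2]
def ray(c,uv,z):
    K,R,t=cam(c); d=R.T@np.linalg.inv(K)@np.array([uv[0],uv[1],1.]); o=-R.T@t
    return o+d*(z-o[2])/d[2]
E
python3 - <<'E'
from h import *
np.set_printoptions(precision=4,suppress=True)
for c in("side","top"):
    for n in ["riser","bay","tube_floor","tin_a_c","tin_in_c","catch_knob","gate_knob","jar_c","bowl","clip_box"]:
        for r in manip.tip_of(n,c): print(c,n,round(r['score'],2),c2w(c,r['xyz']))
print(manip.get_obs()['clock'])
E
```

```text
side bay 0.88 [0.5065 0.1782 0.2024]
side tube_floor 0.55 [0.4256 0.3793 0.2013]
side tin_a_c 0.93 [ 0.5257 -0.0184  0.2284]
side catch_knob 0.8 [0.59   0.2817 0.2493]
side gate_knob 0.67 [0.5688 0.1772 0.2422]
side jar_c 0.75 [0.3973 0.1209 0.2257]
side bowl 0.59 [0.4265 0.3755 0.2013]
side bowl 0.28 [ 0.4827 -0.156   0.2243]
side clip_box 0.82 [ 0.6311 -0.0307  0.1999]
top riser 0.72 [0.3935 0.1185 0.2215]
top bay 0.66 [0.5045 0.1831 0.1983]
top bay 0.45 [0.3931 0.1206 0.2183]
top tin_a_c 0.98 [ 0.5269 -0.0203  0.2245]
top catch_knob 0.66 [0.5875 0.2776 0.2472]
top catch_knob 0.64 [ 0.6349 -0.0284  0.201 ]
top gate_knob 0.72 [0.5683 0.1765 0.242 ]
top jar_c 0.69 [0.3942 0.1193 0.2228]
top bowl 0.62 [0.4302 0.3793 0.1944]
top clip_box 0.82 [ 0.6382 -0.0313  0.1991]
1.1
```

The top picture shows the near tin lid at about (317,220), the far tin at (384,239), the bay at (224,229), the gate knob at (223,199) and the red catch at (176,190). Next I'll refine the shelf yaw and the points.

```bash
python3 - <<'E'
from h import *
np.set_printoptions(precision=4,suppress=True)
# shelf edges: rough corners on deck
a=cv2.imread('pics/top0.png'); b=cv2.imread('pics/side0.png')
for n,c in(("top",[(108,157),(428,167),(427,308),(97,300)]),):
    P=[ray(n,q,.2) for q in c]; print(np.array(P)[:,:2])
for n,im in(("top",a),("side",b)):
    hsv=cv2.cvtColor(im,cv2.COLOR_BGR2HSV)
    m=cv2.inRange(hsv,(50,120,60),(80,255,255))
    k,l,s,ce=cv2.connectedComponentsWithStats(m)
    for i in range(1,k):
        if s[i,4]>200: print(n,ce[i],s[i,4],ray(n,ce[i],.2555))
    for t in("catch_knob","gate_knob","jar_c","clip_box","tin_a_c","bay"):
        for r in manip.cut_out(t,n)[:3]:
            p=np.argwhere(r['pixels'])[:,::-1]; print(n,t,round(r['score'],2),p.mean(0),p.min(0),p.max(0))
for t,n,s in((a,'top',(80,130,360,200)),(a,'topb',(150,160,130,100)),(b,'sideb',(230,110,160,120))):
    x,y,w,h=s; f=800/w if w>300 else 5; cv2.imwrite(f'pics/z_{n}.png',cv2.resize(t[y:y+h,x:x+w],None,fx=f,fy=f,interpolation=cv2.INTER_CUBIC))
E
```

```text
[[ 0.6714  0.4432]
 [ 0.6466 -0.2793]
 [ 0.3333 -0.262 ]
 [ 0.356   0.4544]]
top [317.9495 219.0482] 436 [ 0.5246 -0.02    0.2555]
top [384.9593 237.9751] 442 [ 0.4845 -0.1589  0.2555]
top catch_knob 0.62 [269.2674 231.4555] [ 96 154] [427 311]
top catch_knob 0.57 [188.4579 190.9159] [171 186] [229 194]
top gate_knob 0.95 [223.8866 226.056 ] [210 194] [238 242]
top gate_knob 0.64 [125.2757 265.6685] [ 95 235] [156 296]
top jar_c 0.86 [251.4834 282.8757] [239 269] [264 296]
top clip_box 0.69 [319.7146 171.0541] [297 162] [342 181]
top tin_a_c 0.73 [194.1224 191.6633] [172 187] [229 194]
top tin_a_c 0.65 [316.5932 219.3803] [302 205] [331 233]
top tin_a_c 0.46 [269.1888 231.218 ] [ 95 154] [426 310]
top bay 0.95 [268.8369 231.4249] [ 96 154] [428 311]
side [242.5398 233.0388] 515 [ 0.5244 -0.0205  0.2555]
side [177.7097 277.4442] 565 [ 0.4845 -0.1597  0.2555]
side catch_knob 0.72 [346.3391 159.5977] [323 138] [362 187]
side catch_knob 0.42 [257.8721 216.2376] [90 69] [429 388]
side gate_knob 0.79 [303.0356 166.3324] [284 152] [329 184]
side jar_c 0.88 [237.4191 150.4523] [224 134] [250 167]
side clip_box 0.71 [283.8104 277.3636] [262 253] [306 302]
side tin_a_c 0.75 [243.6939 236.7967] [228 220] [258 254]
side bay 0.96 [257.8886 216.0938] [91 69] [429 388]
side bay 0.48 [243.6557 236.8662] [228 219] [259 255]
```

View pics/z_top.png

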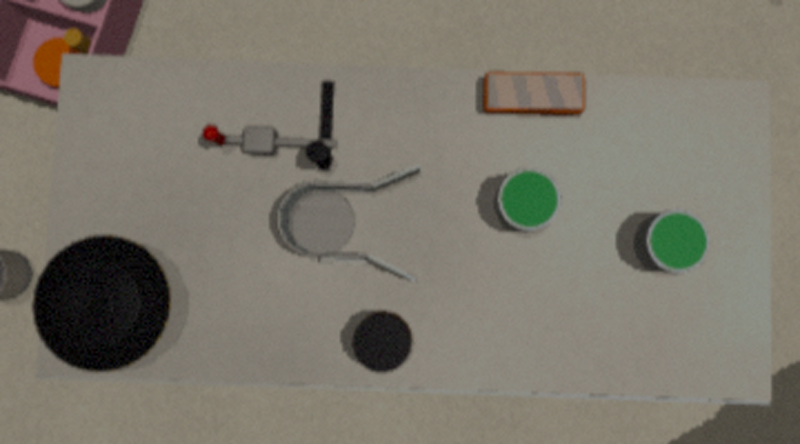

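View pics/z_topb.png

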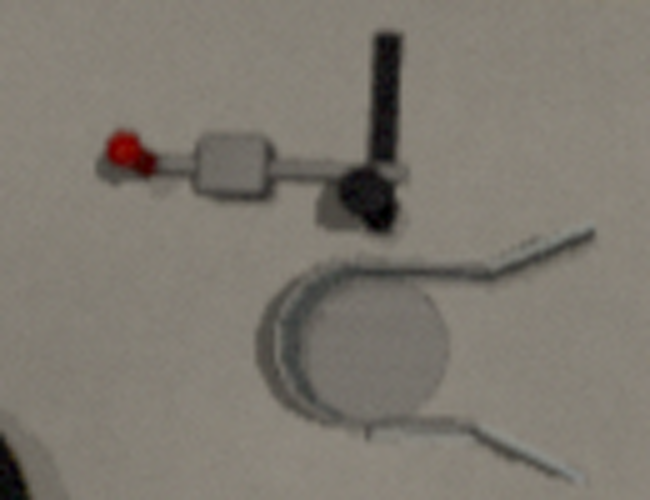

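View pics/z_sideb.png

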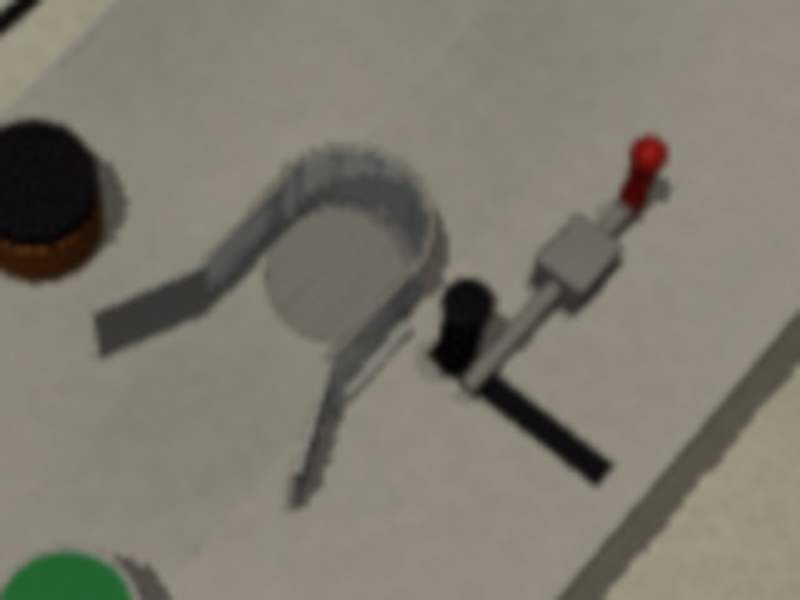

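```bash
python3 - <<'E'
from h import *
np.set_printoptions(precision=4,suppress=True)
a=cv2.imread('pics/top0.png'); b=cv2.imread('pics/side0.png')
r=manip.cut_out("bay","top")[0]['pixels']
for nm,cols in(("far",range(180,290)),("far2",range(350,420)),("near",range(180,420))):
    pts=[]
    for u in cols:
        v=np.where(r[:,u])[0]; v=v.min()-.5 if nm[0]=='f' else v.max()+.5
        pts.append(ray("top",(u,v),.2)[:2])
    pts=np.array(pts,np.float32); vx=cv2.fitLine(pts,cv2.DIST_HUBER,0,.01,.01).ravel(); print(nm,vx, vx[0]/vx[1])
pts=[]
for side in('min','max'):
    pts=[]
    for v in range(175,225) if side=='min' else range(180,290):
        u=np.where(r[v])[0]; u=u.min()-.5 if side=='min' else u.max()+.5
        pts.append(ray("top",(u,v),.2)[:2])
    vx=cv2.fitLine(np.array(pts,np.float32),cv2.DIST_HUBER,0,.01,.01).ravel(); print(side,vx,-vx[1]/vx[0])
# red ball centroid and black knob top
def cent(im,box,f):
    x,y,w,h=box; s=im[y:y+h,x:x+w]; m=f(s.astype(int)); k,l,st,ce=cv2.connectedComponentsWithStats(m.astype(np.uint8)); i=1+np.argmax(st[1:,4]); return ce[i]+[x,y],st[i,4]
red=lambda s:(s[...,2]>150)&(s[...,1]<70)
ra=cent(a,(165,180,20,20),red); rb=cent(b,(345,130,25,25),red); print(ra,rb)
def tri(ua,ub):
    Ps=[]
    for c in("top","side"):
        K,R,t=cam(c); Ps.append(K@np.c_[R,t])
    X=cv2.triangulatePoints(Ps[0],Ps[1],np.array(ua,float).reshape(2,1),np.array(ub,float).reshape(2,1)).ravel(); return X[:3]/X[3]
print("ball",tri(ra[0],rb[0]), ray("top",ra[0],.264),ray("side",rb[0],.264))
# knob top centres by eye from zooms: top (365,190)/5+(150,160); side (468,300)/5+(230,110)
ka=(150+364/5,160+188/5); kb=(230+468/5,110+300/5)
print("knob",tri(ka,kb),ray("top",ka,.262),ray("side",kb,.262))
E
```

```text
far [0.0469 0.9989 0.6677 0.1408] 0.04699845
far2 [ 0.0369  0.9993  0.6557 -0.1664] 0.03692034
near [0.0421 0.9991 0.338  0.0163] 0.04214355
min [ 0.9996 -0.0288  0.5752  0.4498] 0.02876991
max [ 0.9994 -0.0344  0.4864 -0.268 ] 0.03442436Traceback (most recent call last):
  File "<stdin>", line 22, in <module>
  File "<stdin>", line 20, in cent
    return _wrapfunc(a, 'argmax', axis=axis, out=out, **kwds)
    return bound(*args, **kwds)
ValueError: attempt to get argmax of an empty sequence
```

```bash
python3 - <<'E'
from h import *
np.set_printoptions(precision=4,suppress=True)
a=cv2.imread('pics/top0.png'); b=cv2.imread('pics/side0.png')
def cent(im,box,f):
    x,y,w,h=box; s=im[y:y+h,x:x+w]; m=f(s.astype(int)); p=np.argwhere(m)[:,::-1]+[x,y]; return p.mean(0),len(p)
red=lambda s:(s[...,2]>110)&(s[...,2]>2.5*s[...,1])
ra=cent(a,(165,180,14,14),red); rb=cent(b,(352,130,20,16),red); print(ra,rb)
def tri(ua,ub):
    Ps=[]
    for c in("top","side"):
        K,R,t=cam(c); Ps.append(K@np.c_[R,t])
    X=cv2.triangulatePoints(Ps[0],Ps[1],np.array(ua,float).reshape(2,1),np.array(ub,float).reshape(2,1)).ravel(); return X[:3]/X[3]
# pixel-centre offset: resized coords -> (x+.5)/5-.5
e=lambda x,y,o:((x+.5)/5-.5+o[0],(y+.5)/5-.5+o[1])
print("ball",tri(e(123,148,(150,160)),e(648,153,(230,110))),ray("top",e(123,148,(150,160)),.258),ray("side",e(648,153,(230,110)),.258))
ka=e(364,188,(150,160)); kb=e(468,300,(230,110))
print("knob",tri(ka,kb),ray("top",ka,.262),ray("side",kb,.262))
yaw=-.038; ex=np.array([np.cos(yaw),np.sin(yaw)]); ey=np.array([-ex[1],ex[0]])
bay=np.array([.5055,.1807])
for nm,p in(("tinA",(.5245,-.0202)),("tinB",(.4845,-.1593)),("knob",(.5685,.1768)),("catch",(.5888,.2796)),("jar",(.3958,.12))):
    d=np.array(p)-bay; print(nm,d@ex,d@ey)
# project expected bay geometry at both cameras
for n,im,o,s in(("top",a,(150,160),(130,100)),("side",b,(230,110),(160,120))):
    z=cv2.resize(im[o[1]:o[1]+s[1],o[0]:o[0]+s[0]],None,fx=5,fy=5,interpolation=cv2.INTER_CUBIC)
    def dr(pts,h,col):
        q=np.array([(proj(n,list(bay+x*ex+y*ey)+[.2+h])-o+.5)*5-.5 for x,y in pts]); cv2.polylines(z,[q.round().astype(np.int32)],False,col,1)
    th=np.linspace(0,np.pi,30)
    U=[(52,-96),(31.5,-52)]+[(31.5*np.cos(t),31.5*np.sin(t)) for t in th]+[(-31.5,-52),(-52,-96)]
    U=np.array(U)/1000
    dr(U,.048,(0,255,0)); dr(U,0,(0,0,255))
    c=np.array([np.cos(2*th),np.sin(2*th)]).T
    dr(c*.009+[.062,0],0,(255,0,0)); dr(c*.011+[.062,0],.062,(255,0,255))
    cv2.imwrite(f'pics/ov_{n}.png',z)
E
```

```text
(array([174.375, 188.75 ]), 16) (array([359.375, 139.75 ]), 16)
ball [0.5877 0.2789 0.2584] [0.5882 0.2794 0.258 ] [0.5874 0.2787 0.258 ]
knob [0.5696 0.1777 0.2644] [0.5704 0.1785 0.262 ] [0.5688 0.1783 0.262 ]
tinA 0.02661864648583488 -0.20003314140227402
tinB -0.008067949013247557 -0.3405523574998705
knob 0.06310268380899366 -0.001503760653221243
catch 0.07948256904497715 0.10199324104081822
jar -0.10731476121200528 -0.06482377670276762
```

View pics/ov_top.png

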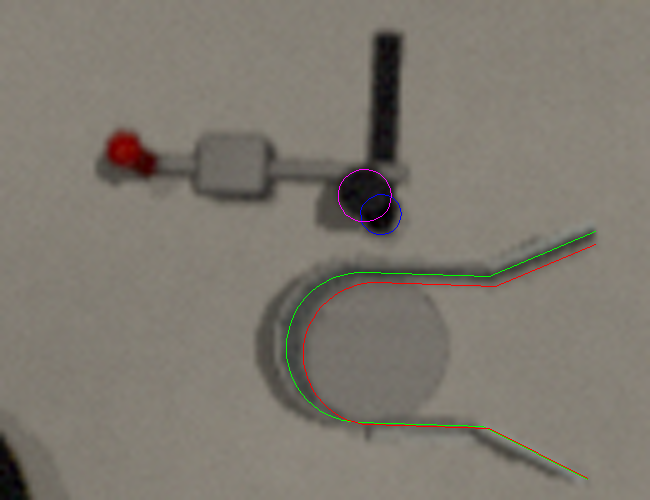

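View pics/ov_side.png

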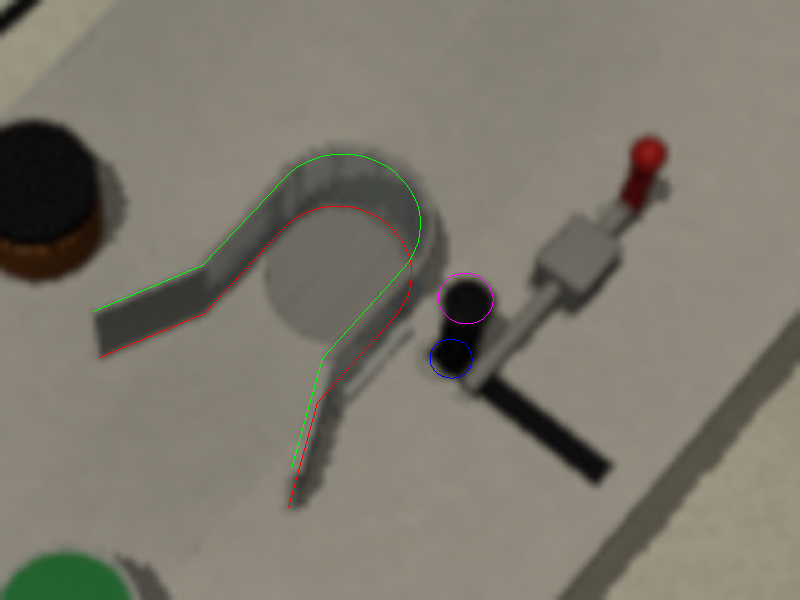

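The overlay matches in both views: the bay is at (0.506, 0.180), the shelf yaw is -0.038 rad, and the knob and catch agree. First I'll rise and align tool x with the shelf's +y.

Request:
arm_command(
  slide=[
    [0,0,-11],
    [0,0,-11],
    [0,0,-11],
    [0,0,-11],
    [0,0,-11],
    [0,0,-11],
    [0,0,-11],
    [0,0,-11],
    [0,0,-11],
    [0,0,-11],
  ],
  turn=[-6.2,-6.2,-6.2,-6.2,-6.2,-6.2,-6.2,-6.3,-6.3,-6.4],
  grip=[0.3,0.5,0.5,0.5,0.5,0.5,0.5,0.5,0.5,0.5],
  newtons=30,
)

```text
clock: 2.58
position: [0.2683, -0.5644, 0.3419]
ee_rot: [0.719, 0.696, -0.0, 0.0]
ft_force: [0.1, -0.0, 0.5]
grip_width: 0.499
```

```bash
cat >> h.py <<'E'
from scipy.spatial.transform import Rotation as Ro
YAW=-.038; ex=np.array([np.cos(YAW),np.sin(YAW)]); ey=np.array([-ex[1],ex[0]]); BAY=np.array([.506,.180])
def to(x,y,z):
    o=manip.get_obs(); R=Ro.from_quat(o['ee_rot']).as_matrix(); p=o['position']
    d=np.array([x,y,z])-p; s=p[:2]-BAY
    print("clk %.2f"%o['clock'],"pos",p.round(4),"toolx deg %.2f tilt %.4f"%(np.degrees(np.arctan2(R[1,0],R[0,0])),R[2,2]),"grip %.3f"%o['grip_width'],"F",o['ft_force'].round(1))
    print(" shelf mm",(s@ex*1e3).round(1),(s@ey*1e3).round(1),"z-deck",((p[2]-.2)*1e3).round(1)," delta tool mm",(R.T@d*1e3).round(1))
def S(sx,sy,h):  # shelf mm rel bay
    q=BAY+(sx*ex+sy*ey)/1e3; to(q[0],q[1],.2+h/1e3)
E
python3 -c "
from h import *
to(.588,.279,.33)"
```

```text
clk 2.58 pos [ 0.2683 -0.5644  0.3419] toolx deg 88.14 tilt -1.0000 grip 0.499 F [ 0.1 -0.   0.5]
 shelf mm -209.2 -752.9 z-deck 141.9  delta tool mm [853.4 292.1  11.8]
```

Request:
arm_command(
  slide=[
    [37,12.7,0],
    [37,12.7,0],
    [37,12.7,0],
    [37,12.7,0],
    [37,12.7,0],
    [37,12.7,0],
    [37,12.7,0],
    [37,12.7,0],
    [37,12.7,0],
    [37,12.7,0],
  ],
  turn=[0,0,0,0,0,0,0,0,0,0],
  grip=[0.5,0.5,0.5,0.5,0.5,0.5,0.5,0.5,0.5,0.5],
)

```text
clock: 3.42
position: [0.4096, -0.1976, 0.3416]
ee_rot: [0.72, 0.694, -0.0, 0.0]
ft_force: [1.5, 0.3, -0.2]
grip_width: 0.502
```

Request:
arm_command(
  slide=[
    [37,12.7,0],
    [37,12.7,0],
    [37,12.7,0],
    [37,12.7,0],
    [37,12.7,0],
    [37,12.7,0],
    [37,12.7,0],
    [37,12.7,0],
    [37,12.7,0],
    [37,12.7,0],
  ],
  turn=[0,0,0,0,0,0,0,0,0,0],
  grip=[0.5,0.5,0.5,0.5,0.5,0.5,0.5,0.5,0.5,0.5],
)

```text
clock: 4.25
position: [0.5508, 0.1669, 0.3415]
ee_rot: [0.721, 0.693, 0.0, 0.0]
ft_force: [-0.1, -0.6, 0.6]
grip_width: 0.495
```

```bash
python3 -c "
from h import *
to(.588,.279,.232)"
```

```text
clk 4.25 pos [0.5508 0.1669 0.3415] toolx deg 87.75 tilt -1.0000 grip 0.495 F [-0.1 -0.6  0.6]
 shelf mm 45.3 -11.4 z-deck 141.5  delta tool mm [113.5  32.7 109.5]
```

Request:
arm_command(
  slide=[
    [38,11,0],
    [38,11,0],
    [37.5,10.7,0],
    [0,0,30],
    [0,0,30],
    [0,0,30],
    [0,0,21],
    [0,0,0],
  ],
  turn=[0,0,0,0,0,0,0,0],
  grip=[0.5,0.5,0.5,0.5,0.5,0.5,0.5,0.5],
)

```text
clock: 4.92
position: [0.5858, 0.2761, 0.2254]
ee_rot: [0.72, 0.694, -0.003, -0.001]
ft_force: [-0.3, -0.1, -0.3]
grip_width: 0.501
```

```bash
python3 -c "
from h import *
to(.588,.279,.230)
for c,o,s in(('top',(130,140),(160,120)),('side',(270,90),(160,120))):
    im=manip.camera(c); cv2.imwrite(f'pics/c_{c}.png',cv2.resize(im[o[1]:o[1]+s[1],o[0]:o[0]+s[0]],None,fx=5,fy=5,interpolation=cv2.INTER_CUBIC))
"
```

```text
clk 4.92 pos [0.5858 0.2761 0.2254] toolx deg 87.83 tilt -1.0000 grip 0.501 F [-0.3 -0.1 -0.3]
 shelf mm 76.1 99.0 z-deck 25.4  delta tool mm [ 3.   2.  -4.7]
```

View pics/c_side.png

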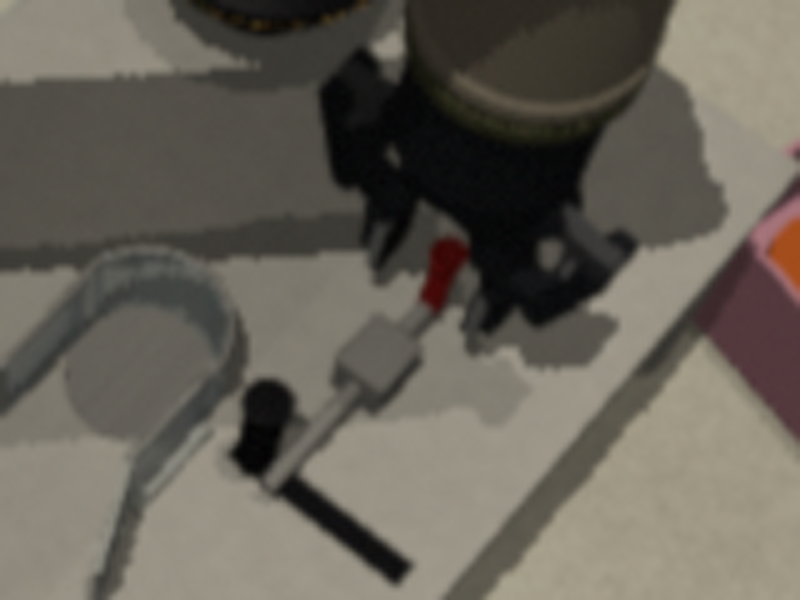

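The red stem, at zoom (445,270), stands between the open fingers. Now I'll correct by 3 mm, close, and draw it back.

Request:
arm_command(
  slide=[
    [3,2,-3],
    [0,0,0],
    [0,0,0],
    [0,0,0],
    [0,0,0],
    [0,0,0],
  ],
  turn=[0,0,0,0,0,0],
  grip=[0.6,0.7,0.8,0.95,0.95,0.95],
  newtons=25,
)

```text
clock: 5.52
position: [0.5885, 0.2817, 0.2352]
ee_rot: [0.72, 0.694, 0.001, -0.0]
ft_force: [-6.3, 0.3, 7.8]
grip_width: 0.161
```

Request:
arm_command(
  slide=[
    [4,0,0],
    [5,0,0],
    [5,0,0],
    [5,0,0],
    [5,0,0],
    [4,0,0],
    [3,0,0],
    [0,0,0],
  ],
  turn=[0,0,0,0,0,0,0,0],
  grip=[0.95,0.95,0.95,0.95,0.95,0.95,0.95,0.95],
)

```text
clock: 6.18
position: [0.5898, 0.3107, 0.2349]
ee_rot: [0.72, 0.694, -0.001, 0.001]
ft_force: [-8.1, -8.3, 9.9]
grip_width: 0.161
```

```bash
python3 -c "
from h import *
to(.588,.279,.230)"
```

```text
clk 6.18 pos [0.5898 0.3107 0.2349] toolx deg 87.82 tilt -1.0000 grip 0.161 F [-8.1 -8.3  9.9]
 shelf mm 78.8 133.8 z-deck 34.9  delta tool mm [-31.8  -0.6   5. ]
```

Request:
arm_command(
  slide=[
    [0,0,0],
    [0,0,0],
    [0,0,0],
    [0,0,-30],
    [0,0,-30],
    [0,0,-30],
    [-30,0,0],
    [-30,0,0],
  ],
  turn=[0,0,0,0,0,0,0,0],
  grip=[0.5,0.5,0.5,0.5,0.5,0.5,0.765,0.765],
)

```text
clock: 6.85
position: [0.5877, 0.2539, 0.3253]
ee_rot: [0.719, 0.695, 0.002, -0.0]
ft_force: [1.2, -1.3, -0.3]
grip_width: 0.245
```

```bash
python3 -c "
from h import *
S(27,-260,120)
for c,o,s in(('top',(130,140),(160,120)),('side',(270,90),(160,120))):
    im=manip.camera(c); cv2.imwrite(f'pics/d_{c}.png',cv2.resize(im[o[1]:o[1]+s[1],o[0]:o[0]+s[0]],None,fx=5,fy=5,interpolation=cv2.INTER_CUBIC))
    for r in manip.tip_of('catch_knob',c): print(c,r['score'],c2w(c,r['xyz']))
"
```

```text
clk 6.85 pos [0.5877 0.2539 0.3253] toolx deg 88.08 tilt -1.0000 grip 0.245 F [ 1.2 -1.3 -0.3]
 shelf mm 78.9 76.9 z-deck 125.3  delta tool mm [-336.7  -53.4    4.2]
top 0.57 [0.42788711 0.37679157 0.19817411]
```

View pics/d_side.png

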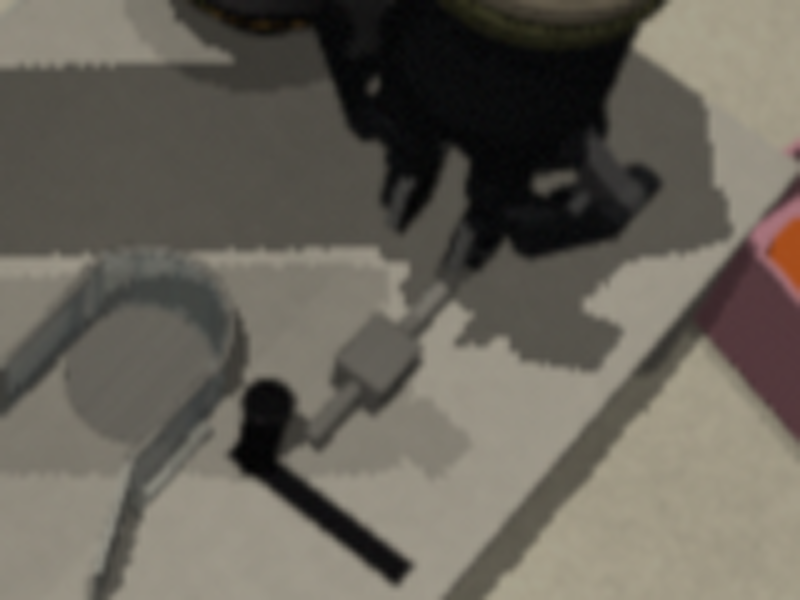

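The bolt tip, at zoom (317,440), is now clear of the gate slot, about 30 mm back. Next I'll go behind the near tin.

Request:
arm_command(
  slide=[
    [-37,-5.9,0],
    [-37,-5.9,0],
    [-37,-5.9,0],
    [-37,-5.9,0],
    [-37,-5.9,0],
    [-37,-5.9,0],
    [-37,-5.9,0],
    [-37,-5.9,0],
    [-37,-5.9,0],
    [0,0,0],
  ],
  turn=[0,0,0,0,0,0,0,0,0,0],
  grip=[0.765,0.765,0.765,0.765,0.765,0.765,0.765,0.765,0.765,0.765],
)

```text
clock: 7.88
position: [0.5215, -0.0867, 0.3229]
ee_rot: [0.723, 0.69, -0.001, 0.001]
ft_force: [0.5, -0.8, -1.4]
grip_width: 0.238
```

```bash
python3 -c "
from h import *
S(26.6,-256,15)"
```

```text
clk 7.88 pos [ 0.5215 -0.0867  0.3229] toolx deg 87.33 tilt -1.0000 grip 0.238 F [ 0.5 -0.8 -1.4]
 shelf mm 25.6 -265.9 z-deck 122.9  delta tool mm [ 10.2   1.  107.8]
```

Request:
arm_command(
  slide=[
    [4,0,30],
    [0,0,30],
    [0,0,30],
    [0,0,17],
    [0,0,0],
    [0,0,0],
  ],
  turn=[0,0,0,0,0,0],
  grip=[0.765,0.765,0.765,0.765,0.765,0.765],
)

```text
clock: 8.38
position: [0.5227, -0.074, 0.2163]
ee_rot: [0.72, 0.694, -0.0, -0.001]
ft_force: [-0.0, 0.3, -0.7]
grip_width: 0.238
```

```bash
python3 -c "
from h import *
S(26.6,-243,15)
for c,o,s in(('top',(250,160),(160,120)),('side',(150,180),(160,120))):
    im=manip.camera(c); cv2.imwrite(f'pics/e_{c}.png',cv2.resize(im[o[1]:o[1]+s[1],o[0]:o[0]+s[0]],None,fx=5,fy=5,interpolation=cv2.INTER_CUBIC))
S(26.6,-243,15)
"
```

```text
clk 8.38 pos [ 0.5227 -0.074   0.2163] toolx deg 87.94 tilt -1.0000 grip 0.238 F [-0.   0.3 -0.7]
 shelf mm 26.4 -253.1 z-deck 16.3  delta tool mm [10.1  0.3  1.3]
clk 8.48 pos [ 0.5237 -0.0745  0.2179] toolx deg 87.90 tilt -1.0000 grip 0.235 F [-0.4 -0.   0.1]
 shelf mm 27.3 -253.6 z-deck 17.9  delta tool mm [10.6 -0.7  2.9]
```

View pics/e_side.png

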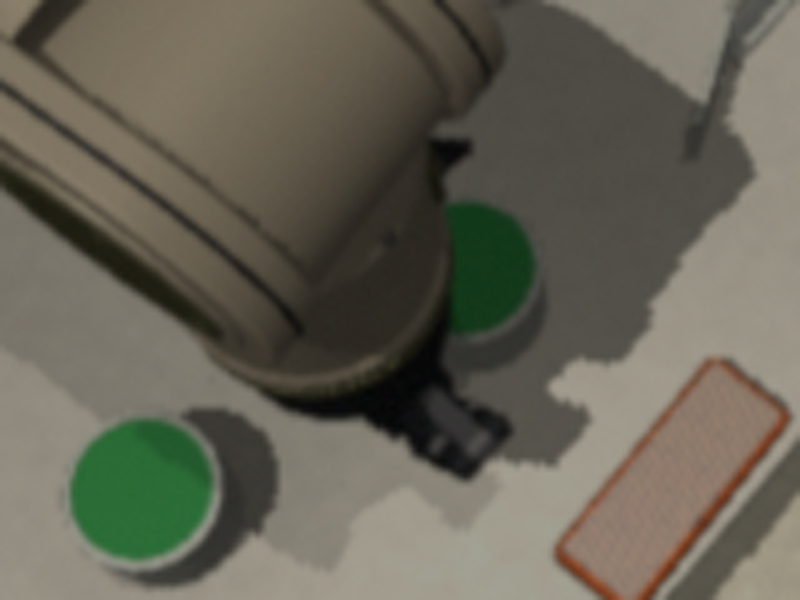

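View pics/e_top.png

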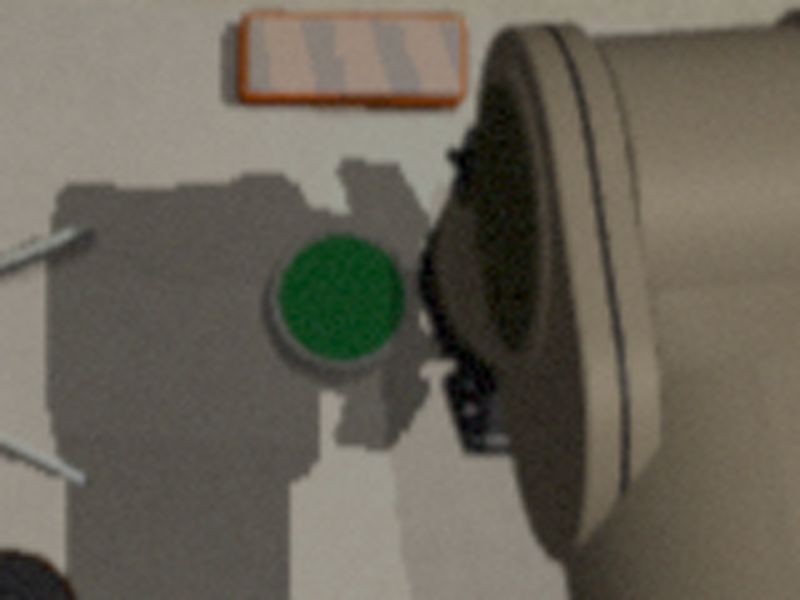

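Both tins are undisturbed and the fingers stand behind the near tin. Now the push.

Request:
arm_command(
  slide=[
    [4,0,0],
    [4,0,0],
    [5,0,0],
    [7,-0.5,0],
    [9,-1.5,0],
    [10,-2,0],
    [10,-2,0],
    [10,-2,0],
    [10,-2,0],
    [10,-2,0],
  ],
  turn=[0,0,0,0,0,0,0,0,0,0],
  grip=[0.765,0.765,0.765,0.765,0.765,0.765,0.765,0.765,0.765,0.765],
)

```text
clock: 9.32
position: [0.5135, 0.0053, 0.2164]
ee_rot: [0.72, 0.694, -0.0, 0.0]
ft_force: [1.0, -1.8, 1.0]
grip_width: 0.233
```

```bash
python3 -c "
from h import *
S(0,-110,15)
for c,o,s in(('top',(200,160),(160,120)),('side',(190,130),(160,120))):
    im=manip.camera(c); cv2.imwrite(f'pics/f_{c}.png',cv2.resize(im[o[1]:o[1]+s[1],o[0]:o[0]+s[0]],None,fx=5,fy=5,interpolation=cv2.INTER_CUBIC))
    m=cv2.inRange(cv2.cvtColor(im,cv2.COLOR_BGR2HSV),(45,100,25),(85,255,255)); k,l,st,ce=cv2.connectedComponentsWithStats(m)
    for i in range(1,k):
        if st[i,4]>150:
            w=ray(c,ce[i],.2555)[:2]-BAY; print(c,st[i,4],w@ex*1e3,w@ey*1e3)
"
```

```text
clk 9.32 pos [0.5135 0.0053 0.2164] toolx deg 87.85 tilt -1.0000 grip 0.233 F [ 1.  -1.8  1. ]
 shelf mm 14.1 -174.3 z-deck 16.4  delta tool mm [ 64.3 -14.1   1.4]
top 205 279.45841543597163 -148.02562035413135
top 317 12.2849026465414 -128.0768733436042
top 239 -6.913267764192646 -349.7312143528154
top 367 -133.49715007209633 -614.8658901709018
side 593 -8.568989251326377 -340.1600165816994
side 232 336.33564453176007 -198.6662918377853
side 530 -70.03237574866371 -665.8383009183851
```

View pics/f_top.png

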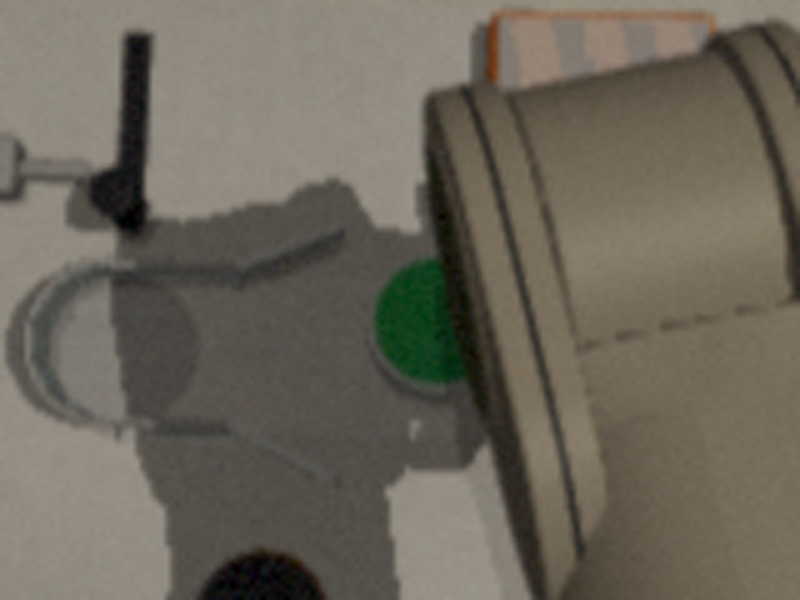

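The tin is tracking the fingers towards the mouth, with its lid at zoom (425,320). Continuing.

Request:
arm_command(
  slide=[
    [8,-1.8,0],
    [10,-2.2,0],
    [10,-2.2,0],
    [10,-2.2,0],
    [10,-2.2,0],
    [10,-2.2,0],
    [8,-1.2,0],
    [8,0,0],
    [8,0,0],
    [8,0,0],
  ],
  turn=[0,0,0,0,0,0,0,0,0,0],
  grip=[0.765,0.765,0.765,0.765,0.765,0.765,0.765,0.765,0.765,0.765],
)

```text
clock: 10.25
position: [0.5032, 0.0952, 0.2163]
ee_rot: [0.72, 0.693, -0.0, 0.0]
ft_force: [-1.1, -1.1, -1.1]
grip_width: 0.231
```

```bash
python3 -c "
from h import *
S(0,-39,15)
for c,o,s in(('top',(180,160),(160,120)),('side',(210,110),(160,120))):
    im=manip.camera(c); cv2.imwrite(f'pics/g_{c}.png',cv2.resize(im[o[1]:o[1]+s[1],o[0]:o[0]+s[0]],None,fx=5,fy=5,interpolation=cv2.INTER_CUBIC))
"
```

```text
clk 10.25 pos [0.5032 0.0952 0.2163] toolx deg 87.81 tilt -1.0000 grip 0.231 F [-1.1 -1.1 -1.1]
 shelf mm 0.5 -84.8 z-deck 16.3  delta tool mm [45.8 -0.5  1.3]
```

View pics/g_top.png

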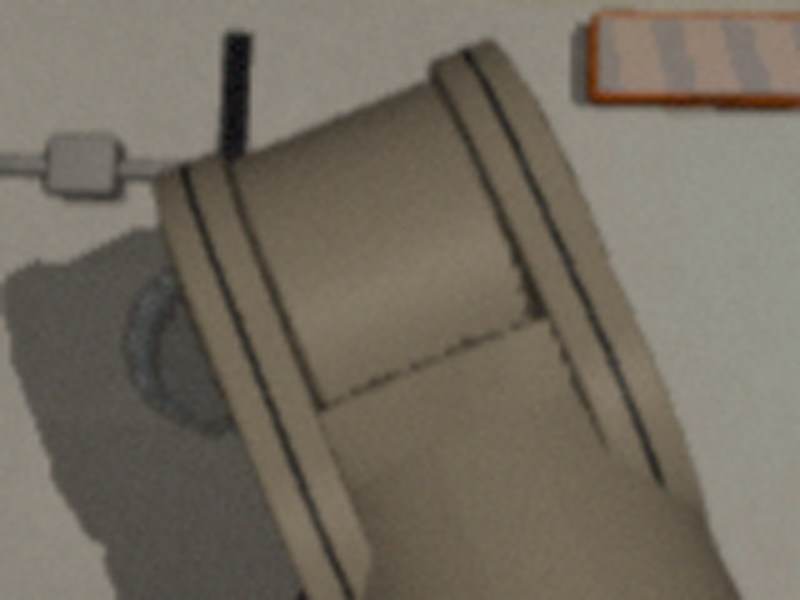

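Request:
arm_command(
  slide=[
    [6,0,0],
    [6,0,0],
    [6,0,0],
    [6,0,0],
    [6,0,0],
    [4,0,0],
    [3,0,0],
    [3,0,0],
    [2,0,0],
    [0,0,0],
  ],
  turn=[0,0,0,0,0,0,0,0,0,0],
  grip=[0.765,0.765,0.765,0.765,0.765,0.765,0.765,0.765,0.765,0.765],
)

```text
clock: 11.18
position: [0.5047, 0.137, 0.2163]
ee_rot: [0.72, 0.694, 0.0, -0.0]
ft_force: [-0.6, 1.1, -0.9]
grip_width: 0.232
```

```bash
python3 -c "
from h import *
S(0,-39,15)
for c,o,s in(('side',(210,110),(160,120)),):
    im=manip.camera(c); cv2.imwrite(f'pics/i_{c}.png',cv2.resize(im[o[1]:o[1]+s[1],o[0]:o[0]+s[0]],None,fx=5,fy=5,interpolation=cv2.INTER_CUBIC))
"
```

```text
clk 11.18 pos [0.5047 0.137  0.2163] toolx deg 87.85 tilt -1.0000 grip 0.232 F [-0.6  1.1 -0.9]
 shelf mm 0.3 -43.0 z-deck 16.3  delta tool mm [ 4.  -0.3  1.3]
```

View pics/i_side.png

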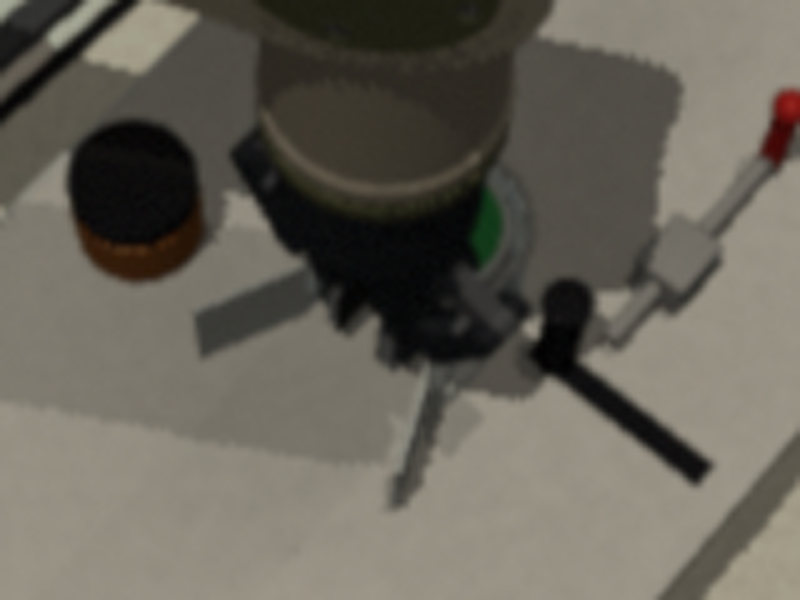

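The tin is in the bay and almost home, with its green lid at zoom (487,230). I'll keep pushing until there is contact force.

Request:
arm_command(
  slide=[
    [1,0,0],
    [1,0,0],
    [1,0,0],
    [1,0,0],
    [0,0,0],
  ],
  turn=[0,0,0,0,0],
  grip=[0.765,0.765,0.765,0.765,0.765],
)

```text
clock: 11.65
position: [0.5049, 0.1407, 0.2163]
ee_rot: [0.72, 0.694, 0.0, 0.0]
ft_force: [-0.6, -1.5, -0.4]
grip_width: 0.232
```

```bash
python3 -c "
from h import *
S(0,-39,15)"
```

```text
clk 11.65 pos [0.5049 0.1407 0.2163] toolx deg 87.83 tilt -1.0000 grip 0.232 F [-0.6 -1.5 -0.4]
 shelf mm 0.4 -39.3 z-deck 16.3  delta tool mm [ 0.3 -0.4  1.3]
```

Request:
arm_command(
  slide=[
    [1,0,0],
    [1,0,0],
    [0,0,0],
  ],
  turn=[0,0,0],
  grip=[0.765,0.765,0.765],
)

```text
clock: 11.9
position: [0.5049, 0.1428, 0.2163]
ee_rot: [0.72, 0.694, 0.0, 0.0]
ft_force: [-0.7, -0.7, -0.7]
grip_width: 0.232
```

```bash
python3 -c "
from h import *
S(0,-39,15)"
```

```text
clk 11.90 pos [0.5049 0.1428 0.2163] toolx deg 87.84 tilt -1.0000 grip 0.232 F [-0.7 -0.7 -0.7]
 shelf mm 0.4 -37.2 z-deck 16.3  delta tool mm [-1.8 -0.4  1.3]
```

Request:
arm_command(
  slide=[
    [1,0,0],
    [1,0,0],
    [1,0,0],
    [0,0,0],
  ],
  turn=[0,0,0,0],
  grip=[0.765,0.765,0.765,0.765],
)

```text
clock: 12.23
position: [0.5055, 0.1438, 0.2163]
ee_rot: [0.721, 0.693, -0.001, 0.001]
ft_force: [-0.1, -8.1, 1.1]
grip_width: 0.235
```

```bash
python3 -c "
from h import *
S(0,-39,15)"
```

```text
clk 12.23 pos [0.5055 0.1438 0.2163] toolx deg 87.73 tilt -1.0000 grip 0.235 F [-0.1 -8.1  1.1]
 shelf mm 0.9 -36.2 z-deck 16.3  delta tool mm [-2.8 -0.9  1.3]
```

There is firm contact with the back (8 N). Now I'll back off, lift, and turn for the gate.

Request:
arm_command(
  slide=[
    [-4,0,0],
    [-8,0,0],
    [0,0,-30],
    [0,0,-35],
    [0,0,-38],
    [0,0,0],
  ],
  turn=[0,0,0,0,0,0],
  grip=[0.765,0.765,0.765,0.765,0.765,0.765],
)

```text
clock: 12.73
position: [0.5064, 0.1347, 0.3261]
ee_rot: [0.72, 0.694, 0.004, 0.002]
ft_force: [0.1, 0.5, 0.3]
grip_width: 0.234
```

Request:
arm_command(
  slide=[
    [0,0,0],
    [0,0,0],
    [0,0,0],
    [0,0,0],
    [0,0,0],
    [0,0,0],
    [0,0,0],
    [0,0,0],
    [0,0,0],
    [0,0,0],
  ],
  turn=[-7,-7,-7,-7,-7,-7,-7,-7,-7,-7],
  grip=[0.5,0.5,0.5,0.5,0.5,0.5,0.5,0.5,0.5,0.5],
)

```text
clock: 13.57
position: [0.5045, 0.1335, 0.3193]
ee_rot: [0.189, 0.982, 0.0, 0.0]
ft_force: [0.5, 0.6, 0.2]
grip_width: 0.505
```

Request:
arm_command(
  slide=[
    [0,0,0],
    [0,0,0],
    [0,0,0],
    [0,0,0],
  ],
  turn=[-7,-7,-6,0],
  grip=[0.5,0.5,0.5,0.5],
)

```text
clock: 13.9
position: [0.5046, 0.1334, 0.3192]
ee_rot: [0.016, 1.0, 0.0, -0.0]
ft_force: [0.7, -0.2, -0.7]
grip_width: 0.505
```

```bash
python3 -c "
from h import *
S(62,0,28)
for c,o,s in(('top',(180,160),(160,120)),('side',(230,90),(160,120))):
    im=manip.camera(c); cv2.imwrite(f'pics/j_{c}.png',cv2.resize(im[o[1]:o[1]+s[1],o[0]:o[0]+s[0]],None,fx=5,fy=5,interpolation=cv2.INTER_CUBIC))
"
```

```text
clk 13.90 pos [0.5046 0.1334 0.3192] toolx deg 178.12 tilt -1.0000 grip 0.505 F [ 0.7 -0.2 -0.7]
 shelf mm 0.3 -46.6 z-deck 119.2  delta tool mm [-61.9  46.2  91.2]
```

View pics/j_side.png

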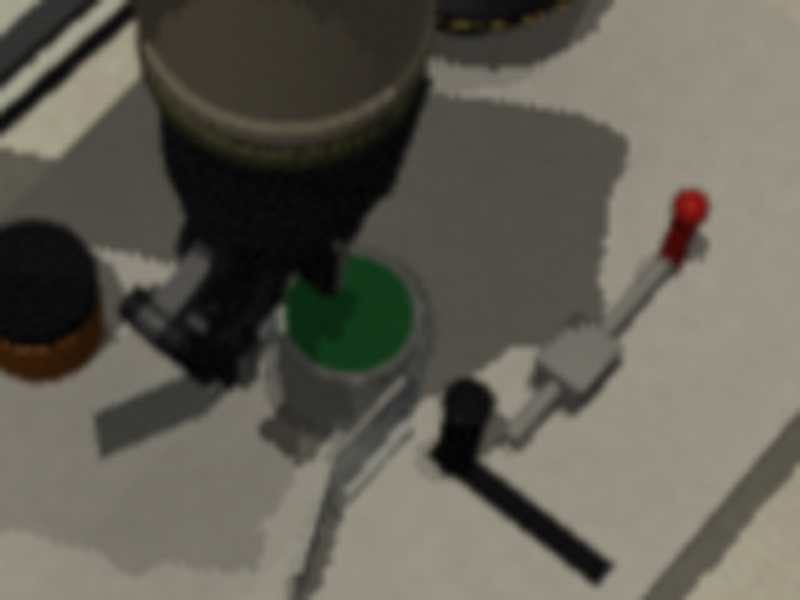

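The tin sits at the back of the bay and the catch is drawn. Next is the knob, at zoom (465,400).

Request:
arm_command(
  slide=[
    [-31,23,0],
    [-31,23,0],
    [0,0,0],
    [0,0,30],
    [0,0,30],
    [0,0,24],
    [0,0,6],
    [0,0,0],
  ],
  turn=[0,0,0.3,0,0,0,0,0],
  grip=[0.5,0.5,0.5,0.5,0.5,0.5,0.5,0.5],
)

```text
clock: 14.67
position: [0.5676, 0.1767, 0.2279]
ee_rot: [0.023, 1.0, -0.0, -0.001]
ft_force: [-0.2, 0.1, -0.2]
grip_width: 0.498
```

```bash
python3 -c "
from h import *
S(62,0,28)
for c,o,s in(('side',(230,90),(160,120)),):
    im=manip.camera(c); cv2.imwrite(f'pics/k_{c}.png',cv2.resize(im[o[1]:o[1]+s[1],o[0]:o[0]+s[0]],None,fx=5,fy=5,interpolation=cv2.INTER_CUBIC))
"
```

```text
clk 14.67 pos [0.5676 0.1767 0.2279] toolx deg 177.41 tilt -1.0000 grip 0.498 F [-0.2  0.1 -0.2]
 shelf mm 61.7 -1.0 z-deck 27.9  delta tool mm [-0.3  1.  -0.1]
```

View pics/k_side.png

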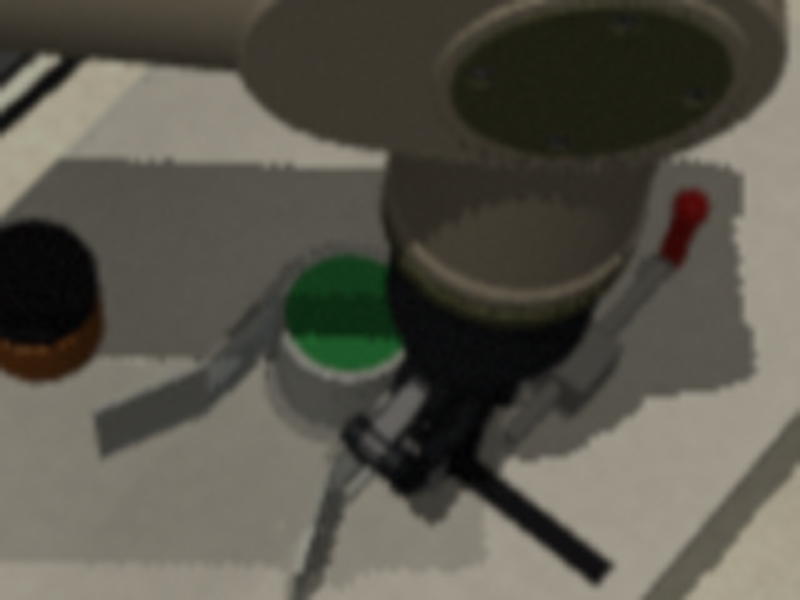

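Request:
arm_command(
  slide=[
    [0,0.5,0],
    [0,0,0],
    [0,0,0],
    [0,0,0],
    [0,0,0],
  ],
  turn=[0,0,0,0,0],
  grip=[0.7,0.9,0.9,0.9,0.9],
  newtons=40,
)

```text
clock: 15.13
position: [0.5691, 0.1788, 0.2313]
ee_rot: [0.021, 1.0, 0.001, 0.002]
ft_force: [0.9, 3.6, 6.4]
grip_width: 0.233
```

```bash
python3 -c "
from h import *
S(130,0,28)"
```

```text
clk 15.13 pos [0.5691 0.1788 0.2313] toolx deg 177.54 tilt -1.0000 grip 0.233 F [0.9 3.6 6.4]
 shelf mm 63.1 1.2 z-deck 31.3  delta tool mm [-66.9  -0.9   3.5]
```

Request:
arm_command(
  slide=[
    [-10,0,0],
    [-28,0,0],
    [-24,0,0],
    [-5,0,0],
    [-2,0,0],
    [0,0,0],
  ],
  turn=[0,0,0,0,0,0],
  grip=[0.9,0.9,0.9,0.9,0.9,0.9],
)

```text
clock: 15.63
position: [0.6371, 0.176, 0.2312]
ee_rot: [0.021, 1.0, 0.001, 0.0]
ft_force: [-4.3, 1.6, 8.5]
grip_width: 0.237
```

```bash
python3 -c "
from h import *
S(130,0,28)
for c,o,s in(('side',(230,90),(160,120)),('top',(180,160),(160,120))):
    im=manip.camera(c); cv2.imwrite(f'pics/l_{c}.png',cv2.resize(im[o[1]:o[1]+s[1],o[0]:o[0]+s[0]],None,fx=5,fy=5,interpolation=cv2.INTER_CUBIC))
"
```

```text
clk 15.63 pos [0.6371 0.176  0.2312] toolx deg 177.57 tilt -1.0000 grip 0.237 F [-4.3  1.6  8.5]
 shelf mm 131.1 1.0 z-deck 31.2  delta tool mm [ 1.1 -1.   3.2]
```

View pics/l_side.png

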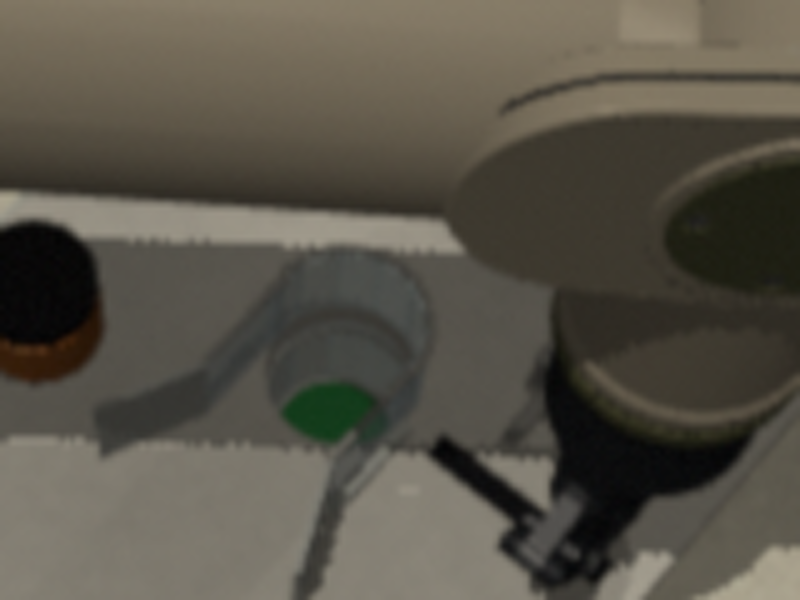

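View pics/l_top.png

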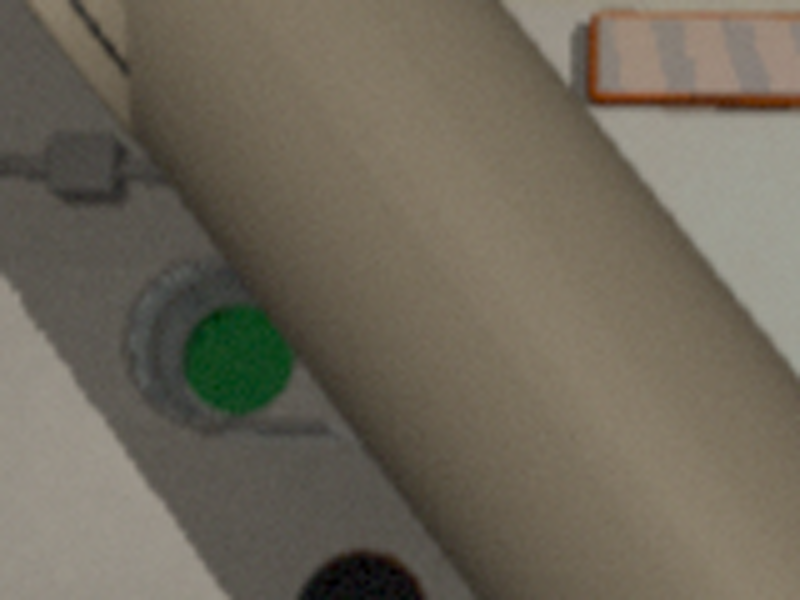

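The tin has dropped, and its lid looks round and level down the tube at zoom (240,358). Now I'll shut the gate.

Request:
arm_command(
  slide=[
    [8,0,0],
    [14,0,0],
    [16,0,0],
    [14,0,0],
    [10,0,0],
    [5,0,0],
    [2,0,0],
    [1.5,0,0],
    [0,0,0],
  ],
  turn=[0,0,0,0,0,0,0,0,0],
  grip=[0.9,0.9,0.9,0.9,0.9,0.9,0.9,0.9,0.9],
)

```text
clock: 16.48
position: [0.5689, 0.1788, 0.2314]
ee_rot: [0.022, 1.0, 0.001, 0.003]
ft_force: [8.9, 5.8, 2.8]
grip_width: 0.235
```

```bash
python3 -c "
from h import *
S(62,0,28)
"
```

```text
clk 16.48 pos [0.5689 0.1788 0.2314] toolx deg 177.50 tilt -1.0000 grip 0.235 F [8.9 5.8 2.8]
 shelf mm 62.9 1.2 z-deck 31.4  delta tool mm [ 1.  -1.2  3.4]
```

Request:
arm_command(
  slide=[
    [0,0,0],
    [0,0,0],
    [0,0,0],
    [0,0,-30],
    [0,0,-30],
    [0,0,-30],
    [0,0,0],
  ],
  turn=[0,0,0,0,0,0,0],
  grip=[0.5,0.5,0.5,0.5,0.5,0.5,0.765],
)

```text
clock: 17.07
position: [0.5679, 0.1789, 0.3249]
ee_rot: [0.022, 1.0, 0.001, 0.003]
ft_force: [0.0, 0.4, -0.5]
grip_width: 0.375
```

Request:
arm_command(
  slide=[
    [0,0,0],
    [0,0,0],
    [0,0,0],
    [0,0,0],
    [0,0,0],
    [0,0,0],
    [0,0,0],
    [0,0,0],
    [0,0,0],
    [0,0,0],
  ],
  turn=[7,7,7,7,7,7,7,7,7,7],
  grip=[0.765,0.765,0.765,0.765,0.765,0.765,0.765,0.765,0.765,0.765],
)

```text
clock: 17.9
position: [0.5666, 0.1776, 0.319]
ee_rot: [0.594, 0.805, -0.0, -0.0]
ft_force: [-0.0, -0.2, 0.7]
grip_width: 0.232
```

Request:
arm_command(
  slide=[
    [0,0,0],
    [0,0,0],
    [0,0,0],
    [0,0,0],
  ],
  turn=[7,7,5.7,0],
  grip=[0.765,0.765,0.765,0.765],
)

```text
clock: 18.23
position: [0.5667, 0.1777, 0.3191]
ee_rot: [0.722, 0.692, -0.0, 0.0]
ft_force: [0.3, 0.1, -0.9]
grip_width: 0.236
```

```bash
python3 -c "
from h import *
S(-8,-394,16)
for c,o,s in(('side',(230,90),(160,120)),('top',(180,160),(160,120))):
    im=manip.camera(c); cv2.imwrite(f'pics/m_{c}.png',cv2.resize(im[o[1]:o[1]+s[1],o[0]:o[0]+s[0]],None,fx=5,fy=5,interpolation=cv2.INTER_CUBIC))
    m=cv2.inRange(cv2.cvtColor(im,cv2.COLOR_BGR2HSV),(45,100,25),(85,255,255)); k,l,st,ce=cv2.connectedComponentsWithStats(m)
    for i in range(1,k):
        if st[i,4]>150:
            w=ray(c,ce[i],.2555)[:2]-BAY; print(c,st[i,4],w@ex*1e3,w@ey*1e3)
"
```

```text
clk 18.23 pos [0.5667 0.1777 0.3191] toolx deg 87.56 tilt -1.0000 grip 0.236 F [ 0.3  0.1 -0.9]
 shelf mm 60.7 -0.0 z-deck 119.1  delta tool mm [-394.2  -66.8  103.3]
side 591 -8.572534389301122 -340.0965880710049
side 233 336.35666377756485 -198.72550960531666
side 532 -70.0058839356218 -665.7861041708818
top 208 279.28538587368985 -147.9171168995587
top 458 -8.708352714002288 -339.34912900687283
top 374 -133.62226780606397 -614.8824734132692
```

View pics/m_side.png

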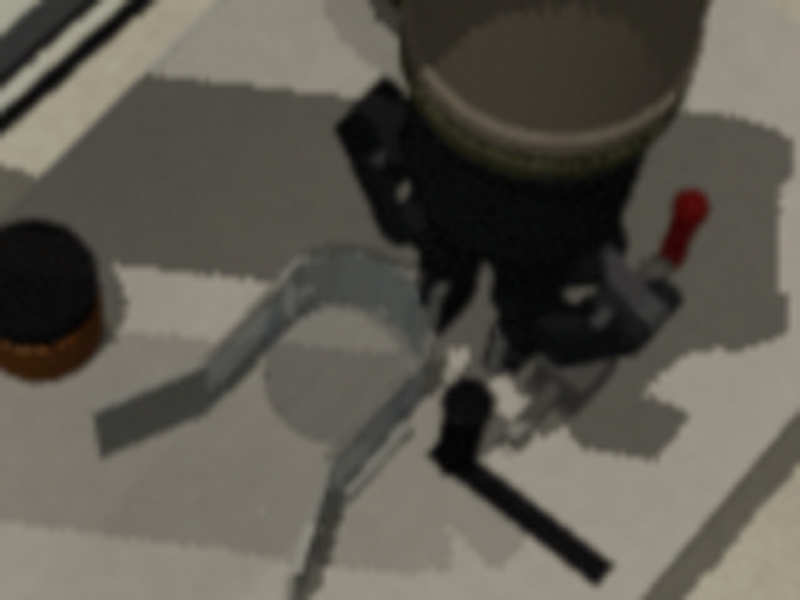

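The gate is shut again, with the knob at zoom (465,410) as before, and the second tin is at shelf (-8.6, -340) mm. Now I'll go behind it.

Request:
arm_command(
  slide=[
    [-39.4,-6.8,0],
    [-39.4,-6.8,0],
    [-39.4,-6.8,0],
    [-39.4,-6.8,0],
    [-39.4,-6.8,0],
    [-39.4,-6.8,0],
    [-39.4,-6.8,0],
    [-39.4,-6.8,0],
    [-39.4,-6.8,0],
    [-39.4,-6.8,0],
  ],
  turn=[0,0,0,0,0,0,0,0,0,0],
  grip=[0.765,0.765,0.765,0.765,0.765,0.765,0.765,0.765,0.765,0.765],
)

```text
clock: 19.17
position: [0.483, -0.2152, 0.3194]
ee_rot: [0.719, 0.695, -0.0, 0.0]
ft_force: [1.4, 0.1, -0.2]
grip_width: 0.233
```

Request:
arm_command(
  slide=[
    [0,0,0],
    [0,0,0],
  ],
  turn=[0,0],
  grip=[0.765,0.765],
)

```text
clock: 19.33
position: [0.483, -0.2159, 0.3188]
ee_rot: [0.721, 0.693, -0.0, -0.0]
ft_force: [0.0, 0.7, -1.1]
grip_width: 0.238
```

```bash
python3 -c "
from h import *
S(-8.6,-394,16)"
```

```text
clk 19.33 pos [ 0.483  -0.2159  0.3188] toolx deg 87.72 tilt -1.0000 grip 0.238 F [ 0.   0.7 -1.1]
 shelf mm -8.0 -396.5 z-deck 118.8  delta tool mm [  2.5  -0.5 102.8]
```

Request:
arm_command(
  slide=[
    [0,0,30],
    [0,0,35],
    [0,0,30],
    [0,0,8],
    [0,0,0],
    [5,0,0],
    [6,0,0],
    [5,0,0],
  ],
  turn=[0,0,0,0,0,0,0,0],
  grip=[0.765,0.765,0.765,0.765,0.765,0.765,0.765,0.765],
)

```text
clock: 20.0
position: [0.4857, -0.1966, 0.2183]
ee_rot: [0.72, 0.694, 0.001, 0.001]
ft_force: [-0.1, -1.2, 1.5]
grip_width: 0.237
```

Request:
arm_command(
  slide=[
    [6,0,0],
    [8,0.3,0],
    [10,0.4,0],
    [10,0.4,0],
    [10,0.4,0],
    [10,0.4,0],
    [10,0.4,0],
    [10,0.4,0],
    [10,0.4,0],
    [10,0.4,0],
  ],
  turn=[0,0,0,0,0,0,0,0,0,0],
  grip=[0.765,0.765,0.765,0.765,0.765,0.765,0.765,0.765,0.765,0.765],
)

```text
clock: 20.83
position: [0.4916, -0.1025, 0.2163]
ee_rot: [0.72, 0.694, -0.0, 0.0]
ft_force: [-0.3, -3.3, 2.3]
grip_width: 0.239
```

```bash
python3 -c "
from h import *
S(0,-110,16)
for c,o,s in(('side',(180,130),(160,120)),('top',(230,160),(160,120))):
    im=manip.camera(c); cv2.imwrite(f'pics/n_{c}.png',cv2.resize(im[o[1]:o[1]+s[1],o[0]:o[0]+s[0]],None,fx=5,fy=5,interpolation=cv2.INTER_CUBIC))
"
```

```text
clk 20.83 pos [ 0.4916 -0.1025  0.2163] toolx deg 87.83 tilt -1.0000 grip 0.239 F [-0.3 -3.3  2.3]
 shelf mm -3.6 -282.9 z-deck 16.3  delta tool mm [172.9   3.7   0.3]
```

View pics/n_top.png

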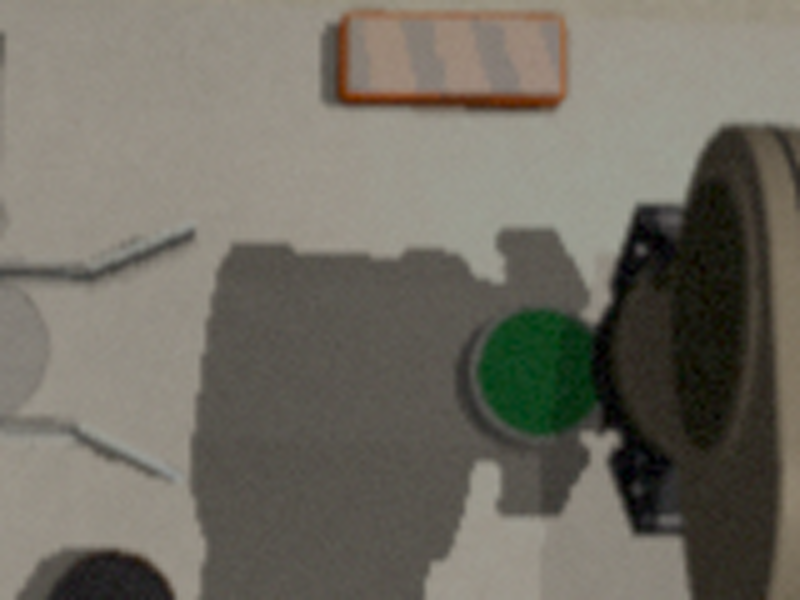

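The tin is pushed squarely in front of the fingers, with its lid at zoom (540,370). Continuing.

Request:
arm_command(
  slide=[
    [9,0.2,0],
    [11,0.3,0],
    [11,0.4,0],
    [11,0.4,0],
    [11,0.4,0],
    [11,0.4,0],
    [11,0.4,0],
    [11,0.4,0],
    [11,0.4,0],
    [11,0.4,0],
  ],
  turn=[0,0,0,0,0,0,0,0,0,0],
  grip=[0.765,0.765,0.765,0.765,0.765,0.765,0.765,0.765,0.765,0.765],
)

```text
clock: 21.77
position: [0.4994, 0.0053, 0.2163]
ee_rot: [0.72, 0.694, -0.0, 0.0]
ft_force: [0.1, -0.6, -0.7]
grip_width: 0.238
```

```bash
python3 -c "
from h import *
S(0,-36,16)
for c,o,s in(('side',(180,130),(160,120)),('top',(200,160),(160,120))):
    im=manip.camera(c); cv2.imwrite(f'pics/o_{c}.png',cv2.resize(im[o[1]:o[1]+s[1],o[0]:o[0]+s[0]],None,fx=5,fy=5,interpolation=cv2.INTER_CUBIC))
"
```

```text
clk 21.77 pos [0.4994 0.0053 0.2163] toolx deg 87.83 tilt -1.0000 grip 0.238 F [ 0.1 -0.6 -0.7]
 shelf mm 0.1 -174.8 z-deck 16.3  delta tool mm [138.8  -0.    0.3]
```

View pics/o_top.png

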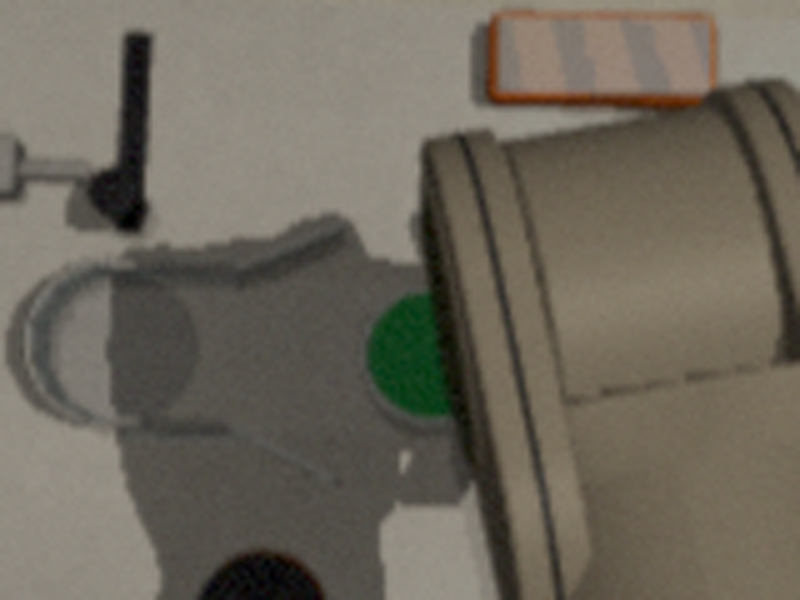

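The tin is centred at the mouth and the jar hasn't moved.

Request:
arm_command(
  slide=[
    [8,0,0],
    [10,0,0],
    [10,0,0],
    [10,0,0],
    [10,0,0],
    [10,0,0],
    [10,0,0],
    [10,0,0],
    [10,0,0],
    [8,0,0],
  ],
  turn=[0,0,0,0,0,0,0,0,0,0],
  grip=[0.765,0.765,0.765,0.765,0.765,0.765,0.765,0.765,0.765,0.765],
)

```text
clock: 22.7
position: [0.503, 0.1015, 0.2163]
ee_rot: [0.72, 0.694, 0.0, -0.0]
ft_force: [-0.3, -0.6, 0.0]
grip_width: 0.235
```

Request:
arm_command(
  slide=[
    [7,0,0],
    [6,0,0],
    [6,0,0],
    [5,0,0],
    [4,0,0],
    [3,0,0],
    [2,0,0],
    [2,0,0],
    [2,0,0],
    [0,0,0],
  ],
  turn=[0,0,0,0,0,0,0,0,0,0],
  grip=[0.765,0.765,0.765,0.765,0.765,0.765,0.765,0.765,0.765,0.765],
)

```text
clock: 23.53
position: [0.5045, 0.1374, 0.2163]
ee_rot: [0.72, 0.694, 0.0, -0.0]
ft_force: [0.3, -1.0, 0.3]
grip_width: 0.24
```

```bash
python3 -c "
from h import *
S(0,-36,16)"
```

```text
clk 23.53 pos [0.5045 0.1374 0.2163] toolx deg 87.84 tilt -1.0000 grip 0.240 F [ 0.3 -1.   0.3]
 shelf mm 0.1 -42.6 z-deck 16.3  delta tool mm [ 6.6 -0.1  0.3]
```

Request:
arm_command(
  slide=[
    [1.5,0,0],
    [1.5,0,0],
    [1.5,0,0],
    [1,0,0],
    [1,0,0],
    [1,0,0],
    [1,0,0],
    [0,0,0],
  ],
  turn=[0,0,0,0,0,0,0,0],
  grip=[0.765,0.765,0.765,0.765,0.765,0.765,0.765,0.765],
)

```text
clock: 24.2
position: [0.5052, 0.1437, 0.2163]
ee_rot: [0.721, 0.693, -0.001, 0.001]
ft_force: [1.5, -8.6, 1.7]
grip_width: 0.232
```

```bash
python3 -c "
from h import *
S(0,-36,16)"
```

```text
clk 24.20 pos [0.5052 0.1437 0.2163] toolx deg 87.72 tilt -1.0000 grip 0.232 F [ 1.5 -8.6  1.7]
 shelf mm 0.6 -36.3 z-deck 16.3  delta tool mm [ 0.3 -0.6  0.3]
```

The stop and the force match the first tin, so the sequence repeats.

Request:
arm_command(
  slide=[
    [-4,0,0],
    [-8,0,0],
    [0,0,-30],
    [0,0,-35],
    [0,0,-38],
    [0,0,0],
  ],
  turn=[0,0,0,0,0,0],
  grip=[0.765,0.765,0.765,0.765,0.765,0.765],
)

```text
clock: 24.7
position: [0.5061, 0.1347, 0.3262]
ee_rot: [0.72, 0.694, 0.004, 0.002]
ft_force: [0.9, 0.1, -0.0]
grip_width: 0.236
```

Request:
arm_command(
  slide=[
    [0,0,0],
    [0,0,0],
    [0,0,0],
    [0,0,0],
    [0,0,0],
    [0,0,0],
    [0,0,0],
    [0,0,0],
    [0,0,0],
    [0,0,0],
  ],
  turn=[-7,-7,-7,-7,-7,-7,-7,-7,-7,-7],
  grip=[0.5,0.5,0.5,0.5,0.5,0.5,0.5,0.5,0.5,0.5],
)

```text
clock: 25.53
position: [0.5042, 0.1336, 0.3193]
ee_rot: [0.189, 0.982, 0.0, -0.0]
ft_force: [-0.3, 0.4, 0.2]
grip_width: 0.499
```

Request:
arm_command(
  slide=[
    [0,0,0],
    [0,0,0],
    [0,0,0],
    [0,0,0],
  ],
  turn=[-7,-7,-6,0],
  grip=[0.5,0.5,0.5,0.5],
)

```text
clock: 25.87
position: [0.5042, 0.1336, 0.3192]
ee_rot: [0.016, 1.0, 0.0, -0.0]
ft_force: [0.1, -0.3, 0.5]
grip_width: 0.497
```

```bash
python3 -c "
from h import *
S(62,0,28)
for c,o,s in(('side',(230,90),(160,120)),):
    im=manip.camera(c); cv2.imwrite(f'pics/p_{c}.png',cv2.resize(im[o[1]:o[1]+s[1],o[0]:o[0]+s[0]],None,fx=5,fy=5,interpolation=cv2.INTER_CUBIC))
"
```

```text
clk 25.87 pos [0.5042 0.1336 0.3192] toolx deg 178.13 tilt -1.0000 grip 0.497 F [ 0.1 -0.3  0.5]
 shelf mm -0.0 -46.5 z-deck 119.2  delta tool mm [-62.3  46.1  91.3]
```

View pics/p_side.png

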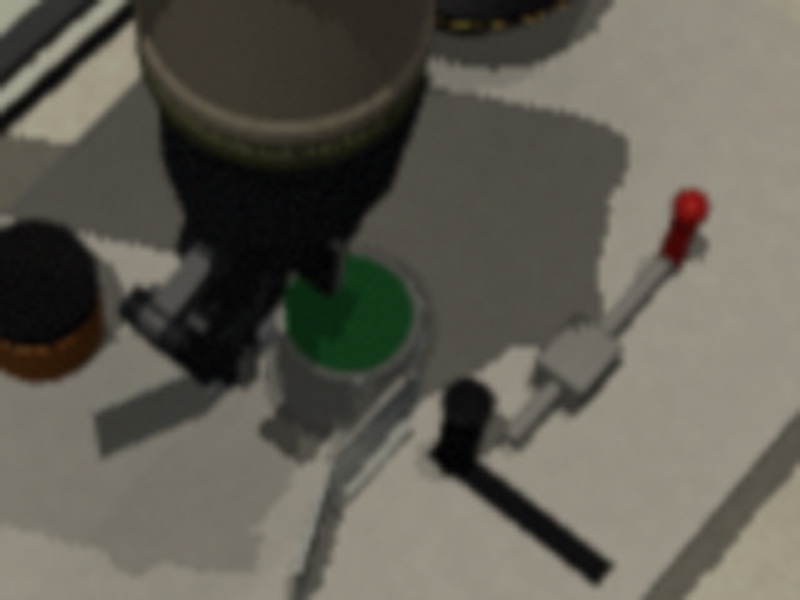

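The scene is identical to the first tin's, with the tin home in the bay.

Request:
arm_command(
  slide=[
    [-31,23,0],
    [-31,23,0],
    [0,0,0],
    [0,0,30],
    [0,0,30],
    [0,0,24],
    [0,0,6],
    [0,0,0],
  ],
  turn=[0,0,0.3,0,0,0,0,0],
  grip=[0.5,0.5,0.5,0.5,0.5,0.5,0.5,0.5],
)

```text
clock: 26.58
position: [0.5673, 0.1767, 0.2279]
ee_rot: [0.023, 1.0, -0.0, -0.001]
ft_force: [-0.2, -0.7, 0.6]
grip_width: 0.501
```

Request:
arm_command(
  slide=[
    [0,0.5,0],
    [0,0,0],
    [0,0,0],
    [0,0,0],
    [0,0,0],
  ],
  turn=[0,0,0,0,0],
  grip=[0.7,0.9,0.9,0.9,0.9],
  newtons=40,
)

```text
clock: 27.0
position: [0.5688, 0.1788, 0.2312]
ee_rot: [0.021, 1.0, 0.001, 0.002]
ft_force: [0.3, 3.0, 6.7]
grip_width: 0.235
```

```bash
python3 -c "
from h import *
S(130,0,28)"
```

```text
clk 27.00 pos [0.5688 0.1788 0.2312] toolx deg 177.54 tilt -1.0000 grip 0.235 F [0.3 3.  6.7]
 shelf mm 62.8 1.2 z-deck 31.2  delta tool mm [-67.2  -0.9   3.4]
```

Request:
arm_command(
  slide=[
    [-10,0,0],
    [-28,0,0],
    [-24,0,0],
    [-5,0,0],
    [-2,0,0],
    [0,0,0],
    [0,0,0],
  ],
  turn=[0,0,0,0,0,0,0],
  grip=[0.9,0.9,0.9,0.9,0.9,0.9,0.9],
)

```text
clock: 27.58
position: [0.6368, 0.176, 0.2312]
ee_rot: [0.021, 1.0, 0.001, 0.0]
ft_force: [-5.3, 1.9, 8.0]
grip_width: 0.227
```

```bash
python3 -c "
from h import *
S(130,0,28)
for c,o,s in(('side',(230,90),(160,120)),('top',(180,160),(160,120))):
    im=manip.camera(c); cv2.imwrite(f'pics/q_{c}.png',cv2.resize(im[o[1]:o[1]+s[1],o[0]:o[0]+s[0]],None,fx=5,fy=5,interpolation=cv2.INTER_CUBIC))
"
```

```text
clk 27.58 pos [0.6368 0.176  0.2312] toolx deg 177.57 tilt -1.0000 grip 0.227 F [-5.3  1.9  8. ]
 shelf mm 130.8 1.0 z-deck 31.2  delta tool mm [ 0.8 -1.   3.2]
```

View pics/q_side.png

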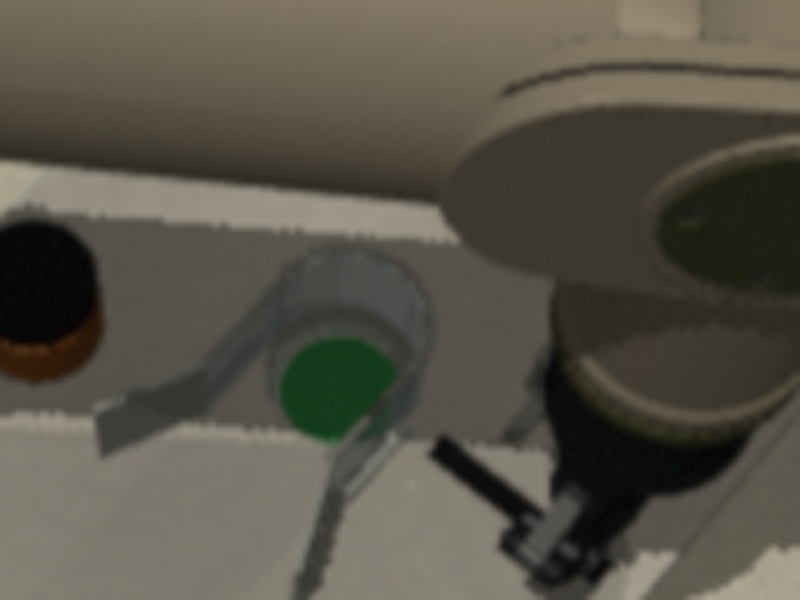

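View pics/q_top.png

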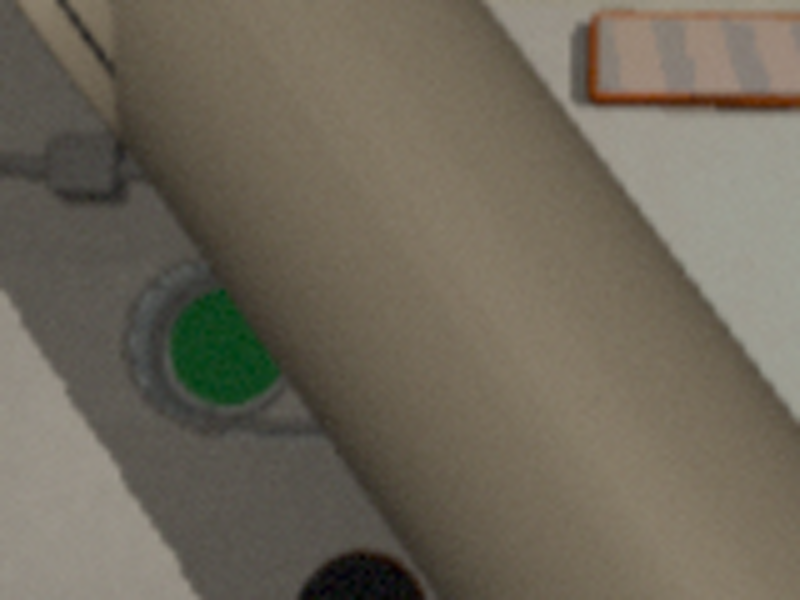

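```bash
python3 -c "
from h import *
t=np.linspace(0,2*np.pi,40)
for n,o in(('top',(180,160)),('side',(230,90))):
    z=cv2.imread(f'pics/q_{n}.png')
    for h,col in((-.013,(0,0,255)),(0,(255,0,0))):
        q=np.array([(proj(n,list(BAY+.030*(np.cos(a)*ex+np.sin(a)*ey))+[.2+h])-o+.5)*5-.5 for a in t]); cv2.polylines(z,[q.round().astype(np.int32)],True,col,1)
    cv2.imwrite(f'pics/qo_{n}.png',z)
"
```

```text
(no output)
```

View pics/qo_side.png

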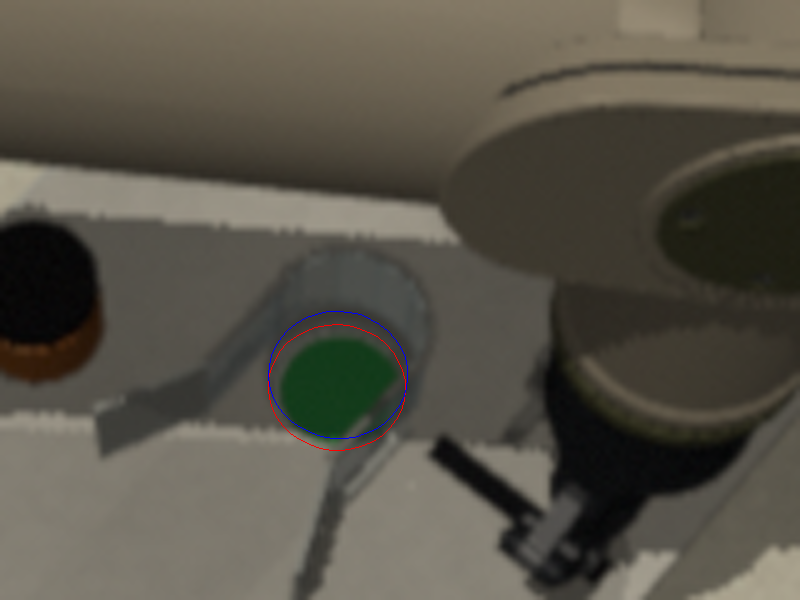

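The lid fits the level circle 13 mm below the deck (red), so the stack is seated. Now I'll shut the gate.

Request:
arm_command(
  slide=[
    [8,0,0],
    [14,0,0],
    [16,0,0],
    [14,0,0],
    [10,0,0],
    [5,0,0],
    [2,0,0],
    [1.5,0,0],
    [0,0,0],
  ],
  turn=[0,0,0,0,0,0,0,0,0],
  grip=[0.9,0.9,0.9,0.9,0.9,0.9,0.9,0.9,0.9],
)

```text
clock: 28.43
position: [0.5686, 0.1788, 0.2314]
ee_rot: [0.022, 1.0, 0.001, 0.003]
ft_force: [8.9, 5.1, 2.4]
grip_width: 0.233
```

```bash
python3 -c "
from h import *
S(62,0,28)"
```

```text
clk 28.43 pos [0.5686 0.1788 0.2314] toolx deg 177.50 tilt -1.0000 grip 0.233 F [8.9 5.1 2.4]
 shelf mm 62.6 1.2 z-deck 31.4  delta tool mm [ 0.6 -1.2  3.4]
```

The gate is at its stop (9 N), at the same place as when it was shut before. Release, lift, and move aside (tool -y is shelf -y).

Request:
arm_command(
  slide=[
    [0,0,0],
    [0,0,0],
    [0,0,0],
    [0,0,-30],
    [0,0,-35],
    [0,0,-35],
    [0,-35,0],
    [0,-38,0],
    [0,-38,0],
    [0,-38,0],
  ],
  turn=[0,0,0,0,0,0,0,0,0,0],
  grip=[0.5,0.5,0.5,0.5,0.5,0.5,0.5,0.5,0.5,0.5],
)

```text
clock: 29.27
position: [0.5595, 0.0273, 0.3293]
ee_rot: [0.021, 1.0, -0.0, -0.0]
ft_force: [1.3, -0.2, -0.2]
grip_width: 0.499
```

Request:
arm_command(
  slide=[
    [0,-38,0],
    [0,-38,0],
    [0,-38,0],
    [0,-35,0],
    [0,0,0],
    [0,0,0],
  ],
  turn=[0,0,0,0,0,0],
  grip=[0.5,0.5,0.5,0.5,0.5,0.5],
)

```text
clock: 29.77
position: [0.5531, -0.1227, 0.3288]
ee_rot: [0.024, 1.0, -0.0, -0.001]
ft_force: [-0.8, 0.4, -0.7]
grip_width: 0.499
```

```bash
python3 - <<'E'
from h import *
S(62,0,28)
t=np.linspace(0,2*np.pi,40)
for n,o in(('top',(150,160)),('side',(230,90))):
    im=manip.camera(n); cv2.imwrite(f'pics/fin_{n}.png',im)
    z=cv2.resize(im[o[1]:o[1]+120,o[0]:o[0]+160],None,fx=5,fy=5,interpolation=cv2.INTER_CUBIC)
    for r,x,h in((.011,.062,.062),):
        q=np.array([(proj(n,list(BAY+(x+r*np.cos(a))*ex+r*np.sin(a)*ey)+[.2+h])-o+.5)*5-.5 for a in t]); cv2.polylines(z,[q.round().astype(np.int32)],True,(255,0,255),1)
    cv2.imwrite(f'pics/r_{n}.png',z)
    for k in('jar_c','bowl','clip_box','gate_knob','catch_knob'):
        for r in manip.tip_of(k,n)[:1]: print(n,k,round(r['score'],2),c2w(n,r['xyz']).round(4))
E
```

```text
clk 29.77 pos [ 0.5531 -0.1227  0.3288] toolx deg 177.25 tilt -1.0000 grip 0.499 F [-0.8  0.4 -0.7]
 shelf mm 58.6 -300.6 z-deck 128.8  delta tool mm [ -0.5 300.7 100.8]
top jar_c 0.9 [0.3928 0.1168 0.2206]
top bowl 0.64 [0.4282 0.3784 0.1969]
top clip_box 0.73 [ 0.6361 -0.0318  0.1999]
top gate_knob 0.74 [0.5695 0.1764 0.2434]
top catch_knob 0.47 [0.5861 0.3092 0.2466]
side jar_c 0.6 [0.3938 0.1175 0.2247]
side bowl 0.85 [0.4247 0.3788 0.2011]
side clip_box 0.61 [ 0.6324 -0.031   0.2006]
side gate_knob 0.76 [0.5714 0.1775 0.2437]
side catch_knob 0.6 [0.5922 0.309  0.2487]
```

View pics/r_side.png

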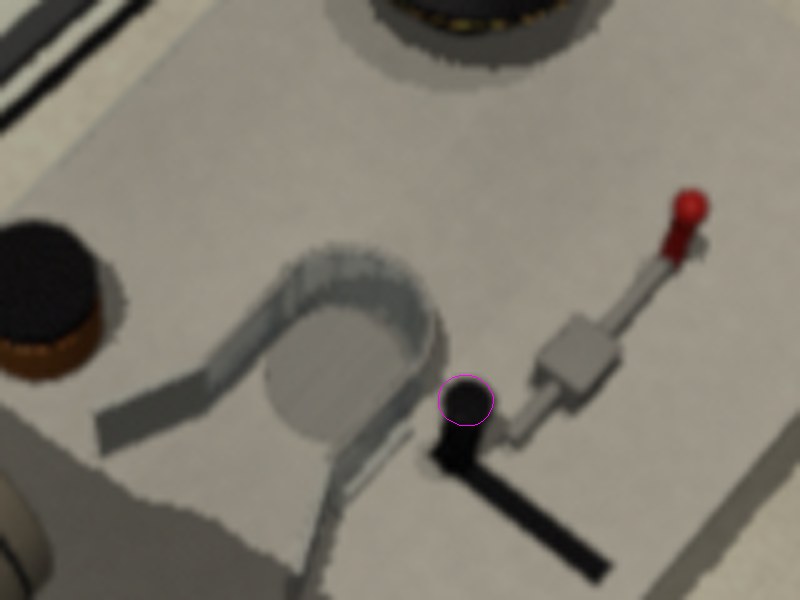

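View pics/fin_top.png

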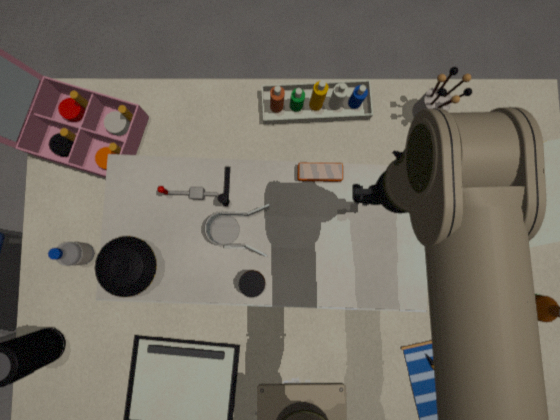

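The knob matches its shut position (466,401), the catch is drawn, and the jar, bowl and box haven't moved. Handing in.

```bash
python3 -c "
from workcell import manip
print(manip.hand_in())"
```

```text
the job is handed in; nothing more can be done
None
```

The two green-topped tins are loaded lid up on top of the one already in the tube, and the job is handed in after about 31 s of the 69 s allowed. I drew the catch back first. Then, nearer tin first, I slid each tin along the deck to the back of the bay, pulled the gate fully out until the tin dropped, and pushed the gate shut again.

**Tins:** both met the back of the bay with about 8 N and at the same place. After the second drop, the top lid fitted a level circle 13 mm below the deck, as three stacked tins should. I judged the first drop level only by eye, from its round lid in the picture.

**Gate:** both times it went about 68 mm to its open stop. Shut, it came back to within about 0.3 mm of where it started, pressing on its stop with about 9 N. In the last picture the knob sits on its shut position.

**Catch and bystanders:** the catch shows about 30 mm drawn. The jar, bowl and orange box show no visible movement; their readings differ from the first ones by up to about 4 mm, which is the networks' accuracy.

No checks failed. Early on, some network reports were wrong (for example, the jar reported as the shelf), so I took positions from camera-geometry overlays instead.

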